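# Snap the refilled absorber tube into the purge holder

### The job

Lift the thick glass absorber tube out of the slanted rack, lay it in both V-grooves of the low rest and let it go there, so that it lies still and cannot roll. Then take it afresh and press it down between the spring clips of the holder until both clips have snapped around it and it lies fully home, its nozzle end towards the port block and its length centred on the two clips, and let go. It is glass, so do not bang it or press it hard, and leave the slim tube and the other things on the bench where they are.

Things in the scene. Friction and masses are not known exactly. Their poses are not given: they have to be found in the camera images.
- tube_mid (a point): Thick absorber tube (loose, about 120 g): glass 24 mm in diameter filled with white granules, flush steel end caps, 176 mm long over the caps. This point is the middle of its length, on its axis; its x axis runs along the tube, from the nozzle end (-x) to the flat end. It starts in one of the rack's two troughs, nozzle end uppermost and towards the robot, its axis 32 degrees above level.
- tube_nozzle (a point): The middle of the thick tube's nozzle: a steel stub 12 mm in diameter and 14 mm long on its -x end cap. On the tube's axis, 95 mm from its middle.
- slim_mid (a point): The slim tube, a bystander: like the other but 15 mm in diameter; it stands in the rack's other trough. The point is the middle of its length on its axis. It stays where it is.
- rack: Slanted rack, fixed: grey base 160 x 170 x 10 mm, two aluminium troughs 90 mm apart that slope down 32 degrees to +x, away from the robot; open on top, so tubes lift straight up. Origin under its middle; tubes' middles at x 0, y +45 or -45, z 78 mm. A trough (38 mm wide) hides a tube's sides from its foot to 18 mm above its middle; the upper 70 mm is free.
- rest: Low rest, fixed, origin under its middle: black base 100 x 66 x 10 mm with two white V-grooved saddles at x = +32 and -32 mm, 10 mm thick, 40 mm wide, V sides at 45 degrees, upper tips 55 mm above the bench. x runs along the grooves. Between and outside the saddles the tube can be gripped.
- rest_axis (a point): Where the middle of the thick tube's axis lies when it rests in both V-grooves: 55 mm above the bench, midway between the saddles; axes as the rest's.
- holder: Clip holder, fixed, origin under its middle: white base 180 x 80 mm, top 42 mm below the seated tube's axis. At x = +52 and -52 mm stand two spring clips, each a pair of steel fingers 14 mm wide with inward bends 18 mm apart above a black seat, flared to 38 mm at their tips 85 mm above the bench. An aluminium port block, 70 mm tall, stands at the -x end, its face 114 mm from the middle.
- holder_seat (a point): Where the middle of the thick tube's axis lies when fully home on both seats: 60 mm above the bench, midway between the clips; x along the seated tube. The tube meets the clips' bends about 18 mm above home and snaps past them below about 8 mm; both clips together need about 15 to 20 N. Its nozzle points to the port block without touching it.
- crucible_a_c (a point): White ceramic crucible, a bystander, 44 mm across and 45 mm tall; its centre.
- crucible_b_c (a point): Another such crucible, a bystander; its centre.
- dish_c (a point): Shallow steel dish, a bystander, 90 mm across and 22 mm tall; its centre.
- jar_c (a point): Amber glass jar with a cap, a bystander, 60 mm across and 85 mm tall; its centre.
- beaker_c (a point): Glass beaker, a bystander, 70 mm across and 90 mm tall; its centre.
- tongs_c (a point): Steel crucible tongs lying flat, a bystander, 200 mm long; their middle.
Not all that is in view belongs to the job. What is shaped like the part that bears tube_mid but black or blue is not meant.

How it is judged:
By the outcome, as a careful person would: the job done as asked, in the order asked, and still so for the second after the job is handed in, with the robot touching nothing.
It also fails if it takes over 72 s, if anything falls off the work surface, if the arm or the gripper's body presses on something with over 40 N, if the wrist force passes 120 N, or if a joint passes its speed limit or range.

### The arm

A 6-joint arm with a two-finger parallel gripper is mounted at the origin on the work surface. World frame = base frame: x ahead of the robot, y to its left, z up, the work surface at z = 0. Lengths are in m, angles in degrees, forces in N, time in s.
With the tool pointing down it reaches from about 0.4 to 0.825 m from the base axis. Payload 7 kg.
Tool frame: the origin (TCP) lies at the very end of the fingers, on their centre line; the grasp point (between the pads) lies 19 mm behind it (ctrl.tcp_to_grasp is the distance from the TCP to the grasp point, in m); z points along the fingers, x is the direction in which the jaws open and shut, and the axes are right-handed (so a half turn about z gives the same grasp; the last joint's range is limited). The gripper opens to 88 mm and grips with 3 to 60 N. Pads are 19 mm wide; open, the fingers measure 130 mm over their backs; the gripper's body (78 mm by 193 mm) begins 47 mm behind the grasp point.
Start: joints at [80.735, 20.546, 0.682, 0, -70.136, -16.507], TCP at [0.293, 0.608, 0.227] pointing down, gripper open.
Joint ranges: [-176.03, 176.03], [-82.01, 121.73], [-58.28, 71.71], [-173.87, 95.51], [-174.79, -0.11], [-173.66, 173.66]. Speed limits (degrees/s): [136.94, 136.94, 172.46, 180, 180, 180].

### API

Orientations are given as [roll, pitch, yaw] about the fixed x, y, z axes, in that order (R = Rz(yaw) Ry(pitch) Rx(roll)).
In Python, from plant import sensors, vision, ticket, ctrl gives the robot as it stands. The module is installed in compiled form; this text tells all that it offers.
- The arm moves only by the tool drive_tool, never from a script. Its argument "moves" is a list of rows, each a list of 6 numbers: the shift along the tool's x, y, z in units of 0.15 m (1.0 is 0.15 m), then the turn, a rotation vector about the tool's x, y, z in units of 60 degrees (1.0 is 60 degrees). In form: [[dx, dy, dz, rx, ry, rz], ...]. A call has 1 to 8 rows; each row is the pose to reach, as a shift and turn from the pose measured when the call began, along the tool's axes at that moment; what a row does not reach only later rows make up. A row lasts 1/10 s, in which the tool goes at most 50 mm and 8.59 degrees, less where a joint would pass 70% of its speed; a pose out of reach is approached as far as the arm can. A call with a number of a shift or a turn outside -1 to 1 is refused whole. A call with a gripper value outside its range is refused whole. "fingers" is the opening, from -1 (shut) to 1 (fully open), set as the call begins (left out, the last holds). The fingers move at their own pace and stop on an object; the grip force is fixed at half the most. Time passes only in rows, so rows that repeat a pose let the fingers close. It gives the time, the measured TCP pose, the force and the opening at its end, in the units of the state.
- sensors.get_obs(): the state, without advancing time (a new reading comes with each control period).
- vision.snapshot(name): name is "scene" or "top" or "wrist"; returns a dict with "pixels" (420x560x3 uint8, red, green, blue), "fx", "fy", "cx", "cy" (pixels), "R" (3x3) and "t" (3): a world point X has camera coordinates R X + t. Camera axes: x right, y down, z forward; pixel columns grow to the right and rows downward; lengths in m; the calibration is good to about 2 mm. A picture is of the moment at which its call begins. There is no depth.
- ticket.close_job(): hands the job in, once; it reports no verdict.
The state is a dict: "clock": time; "joint_pos": joint angles; "qvel": joint speeds; "tau": joint torques, N m; "tool_pos": TCP position; "orientation": TCP orientation; "force": force on the tool from outside, world axes, zero at the start; "moment": the same for the moment, N m; "opening": finger opening in m.
Only numpy, scipy, OpenCV 4.12 (cv2) and the standard library are available. Lean on these libraries where they do the work, as an engineer would, in place of code of your own. Each camera call takes 0.05 s, during which the arm holds its last target.

## Working session

There is one attempt and no reset: what is moved stays moved. The work goes in short steps, Python scripts to look and compute and a tool call to move; the robot and the scene stay as the last step left them, time stands still between calls to the robot, and variables do not carry over. Pictures are saved under pics/ and viewed, and the job is handed in when it is done.

Besides the shell and the picture viewer there is one more tool, called after "Request:" as name(argument=value, ...) on one line, values as JSON. drive_tool: Moves the arm, as the interface text tells. Shifts and turns lie within -1 to 1; 1 stands for 0.15 m of shift or 60 degrees of turn. Its arguments: {"type":"object","properties":{"moves":{"type":"array"},"fingers":{"type":"number"}},"required":["moves"]}

```bash
mkdir -p pics; ls; cat > h.py <<'E'
import numpy as np, cv2
from scipy.spatial.transform import Rotation as Ro
from plant import sensors, vision, ticket, ctrl
def snap(n,f):
    s=vision.snapshot(n); cv2.imwrite('pics/'+f+'.png',s['pixels'][:,:,::-1]); np.savez('pics/'+f+'.npz',**{k:np.array(v) for k,v in s.items()}); return s
def load(f): return np.load('pics/'+f+'.npz')
def crop(f,x0,y0,x1,y1,k,o):
    im=cv2.imread('pics/'+f+'.png')[y0:y1,x0:x1]; cv2.imwrite('pics/'+o+'.png',cv2.resize(im,None,fx=k,fy=k,interpolation=cv2.INTER_CUBIC))
def ray(s,u,v):
    R=np.array(s['R']);t=np.array(s['t']); d=R.T@np.array([(u-s['cx'])/s['fx'],(v-s['cy'])/s['fy'],1]); return -R.T@t,d
def onz(s,u,v,z):
    c,d=ray(s,u,v); return c+d*(z-c[2])/d[2]
def proj(s,X):
    p=np.array(s['R'])@np.array(X)+np.array(s['t']); return np.array([s['fx']*p[0]/p[2]+s['cx'],s['fy']*p[1]/p[2]+s['cy']])
def tri(*a):
    A=0;b=0
    for s,u,v in a:
        c,d=ray(s,u,v); d=d/np.linalg.norm(d); P=np.eye(3)-np.outer(d,d); A=A+P; b=b+P@c
    return np.linalg.solve(A,b)
def state():
    o=sensors.get_obs(); return o
def go(pos,rpy):
    """units of move from current pose to pos, rpy"""
    o=sensors.get_obs(); R=Ro.from_euler('xyz',o['orientation'],degrees=True); T=Ro.from_euler('xyz',rpy,degrees=True)
    d=R.inv().apply(np.array(pos)-o['tool_pos'])/0.15; r=np.degrees((R.inv()*T).as_rotvec())/60
    return np.round(np.r_[d,r],4)
E
python3 - <<'E'
from h import *
print(state()); 
for n in ['scene','top','wrist']:
    s=snap(n,n+'0'); print(n,s['fx'],s['cx'],s['cy'],(-np.array(s['R']).T@s['t']).round(3),np.array(s['R']).round(3).tolist())
E
```

```text
pics
{'clock': 0.0, 'joint_pos': array([ 8.07361007e+01,  2.05924836e+01,  6.34682984e-01, -2.11372732e-02,
       -7.01358877e+01, -1.65064266e+01]), 'qvel': array([ 0.02401404,  0.00871409, -0.04353995,  0.01719317, -0.0623351 ,
        0.06860839]), 'tau': array([-3.52921438e-05, -5.82721317e+01,  2.93046409e+01,  6.99689627e+00,
        6.71296104e-03, -1.71416482e-04]), 'tool_pos': array([0.2932776 , 0.60741987, 0.22561456]), 'orientation': array([-1.79992430e+02, -9.54733090e-02, -1.15777531e+02]), 'force': array([-0.99123376,  0.13591051,  0.15705424]), 'moment': array([-0.00634888,  0.02086322, -0.00565738]), 'opening': 0.08746690601422878}
scene 523.940273670242 285.2206098974921 210.3167314600307 [0.967 0.719 0.924] [[-0.859, 0.512, -0.022], [0.35, 0.556, -0.754], [-0.374, -0.655, -0.656]]
top 518.5043945941899 288.0464657551231 203.9270121068081 [ 0.401 -0.126  1.406] [[-0.012, -1.0, 0.007], [-0.998, 0.012, -0.056], [0.056, -0.008, -0.998]]
wrist 335.16870669661057 282.5763099942831 206.0134486217898 [0.365 0.574 0.384] [[-0.435, -0.9, 0.002], [-0.861, 0.417, 0.29], [-0.262, 0.124, -0.957]]
```

View pics/scene0.png

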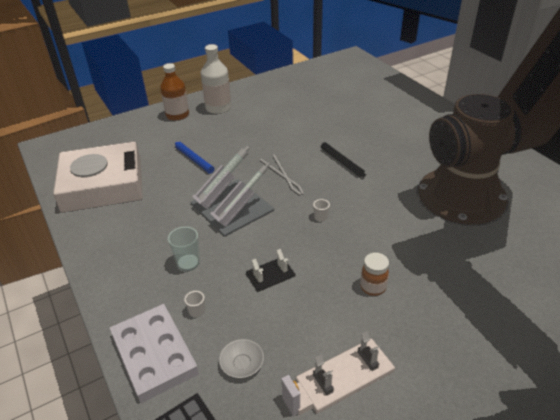

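View pics/top0.png

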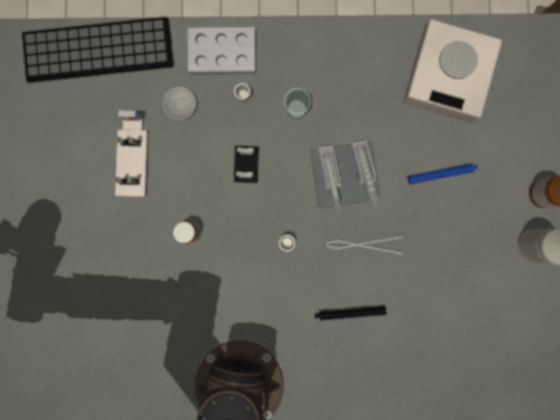

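View pics/wrist0.png

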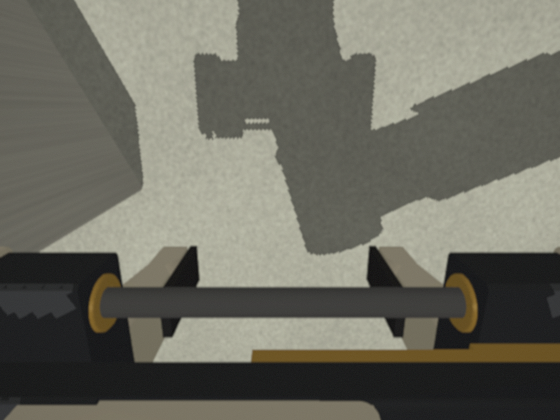

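```bash
python3 - <<'E'
from h import *
crop('top0',300,130,400,220,8,'c1'); crop('scene0',180,130,310,240,6,'c2')
crop('top0',90,90,270,210,4,'c3'); crop('scene0',240,320,420,420,4,'c4');crop('scene0',235,235,310,300,8,'c5')
E
```

```text
(no output)
```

View pics/c1.png

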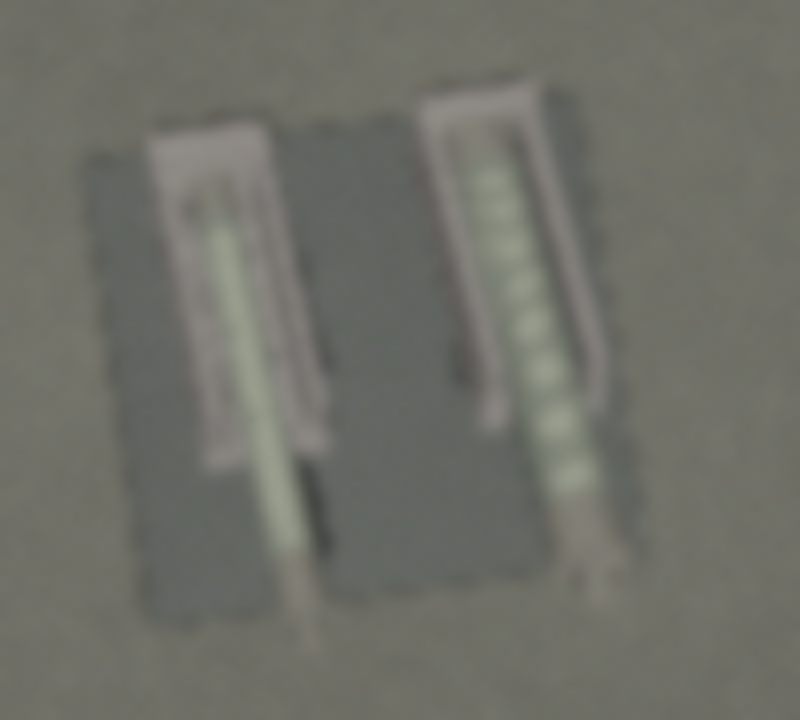

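View pics/c2.png

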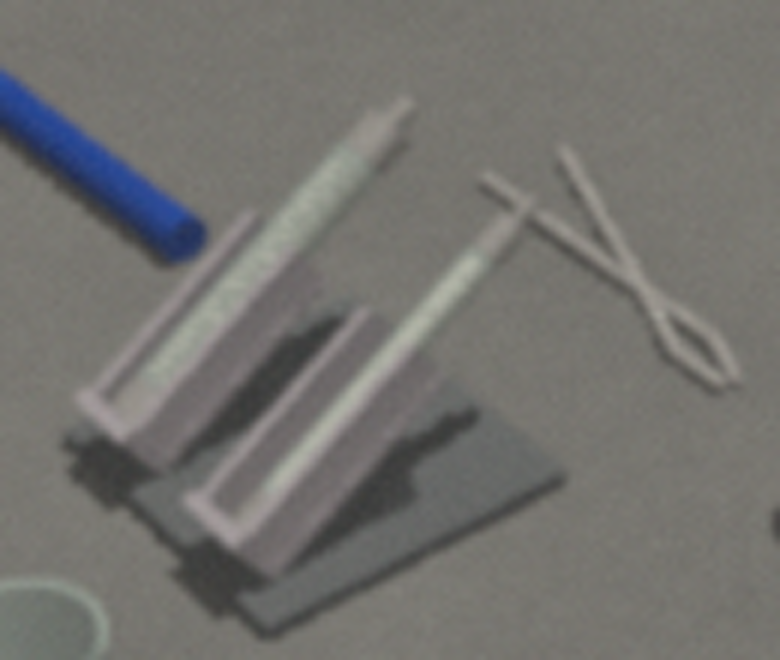

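View pics/c3.png

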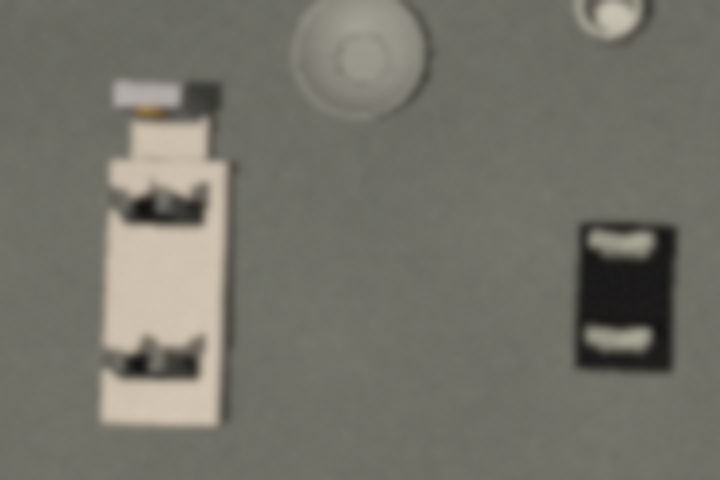

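View pics/c4.png

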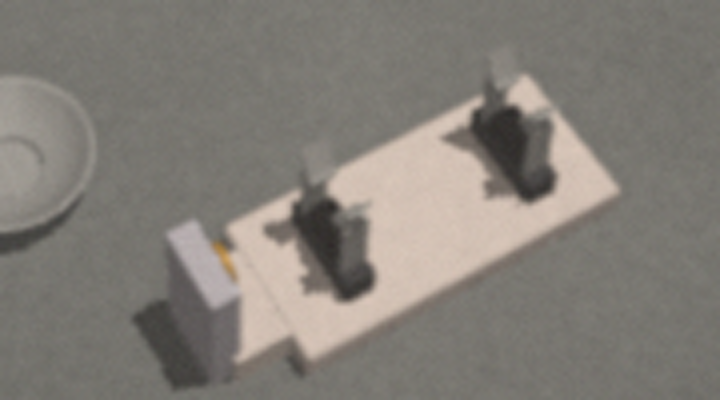

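View pics/c5.png

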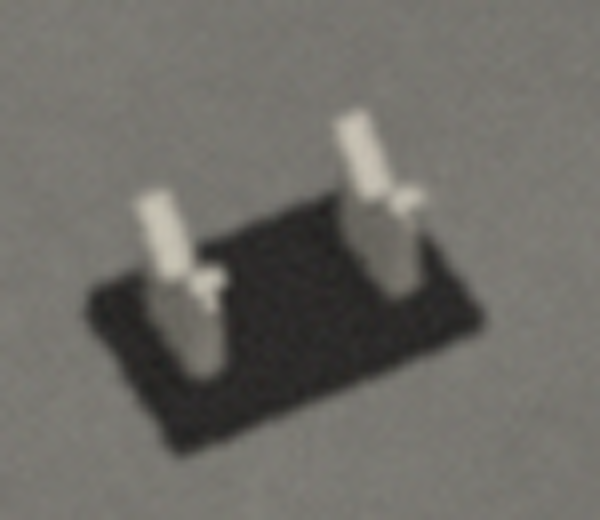

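```bash
cat > fit.py <<'E'
from h import *
from scipy.optimize import least_squares
def fit(obs,x0):
    # obs: list of (snap, u,v, local xyz); pose x,y,yaw
    def f(p):
        c,s=np.cos(p[2]),np.sin(p[2]); r=[]
        for S,u,v,L in obs:
            X=[p[0]+c*L[0]-s*L[1],p[1]+s*L[0]+c*L[1],L[2]]; r+=list(proj(S,X)-[u,v])
        return np.array(r)
    q=least_squares(f,x0,loss='soft_l1'); return q.x,f(q.x).reshape(-1,2).round(1).tolist()
E
python3 - <<'E'
from fit import *
T=load('top0');S=load('scene0')
def c(o,k,pts): return [(o[0]+p[0]/k,o[1]+p[1]/k) for p in pts]
def run(name,tp,sp,L,x0):
    ob=[(T,*p,l) for p,l in zip(tp,L) if p]+[(S,*p,l) for p,l in zip(sp,L) if p]
    x,r=fit(ob,x0); print(name,x[:2].round(4),np.degrees(x[2]).round(2),r)
# rest; yaw ~180 or 0: local +x = world +x
L=[(.05,.033,.01),(.05,-.033,.01),(-.05,-.033,.01),(-.05,.033,.01)]
run('rest',c((90,90),4,[(580,223),(677,228),(672,370),(575,367)]),c((235,235),8,[(180,448),(90,300),(345,193),(485,318)]) ,L,[.5,0,0])
L=[(.08,.085,.01),(.08,-.085,.01),(-.08,-.085,.01),(-.08,.085,.01)]
run('rack',c((300,130),8,[(82,155),(575,88),(645,555),(145,628)]),[(180+268/6,130+632/6),None,None,(180+565/6,130+475/6)],L,[.5,-.3,0])
# holder -x = world +x
L=[(-.09,-.04,.018),(-.09,.04,.018),(.09,.04,.018),(.09,-.04,.018)]
run('holder',c((90,90),4,[(108,158),(230,160),(222,425),(100,423)]),c((240,320),4,[(312,362),(228,228),(525,75),(618,188)]),L,[.5,.3,3.14])
# tube ends: tip of nozzle
for n,a,b in [('tubetip',(300+600/8,130+600/8),(180+408/6,130+103/6)),('slimtip',(300+312/8,130+645/8),(180+533/6,130+200/6))]:
    print(n,tri((T,*a),(S,*b)))
E
```

```text
rest [ 0.5895 -0.023 ] -1.45 [[-1.2, -0.5], [-1.1, -1.4], [-0.5, -0.2], [-0.7, 0.2], [-0.1, -1.1], [-1.6, -1.3], [3.6, -3.5], [-0.1, -1.6]]
rack [ 0.5571 -0.2913] 7.3 [[-0.6, 0.4], [-0.3, 0.2], [-0.3, 0.0], [-0.1, -0.4], [-0.9, -0.9], [-0.1, -1.0]]
holder [0.595  0.2864] 178.78 [[-0.8, -0.2], [-1.6, -0.4], [-1.2, -0.1], [-0.6, 0.1], [-0.4, -0.3], [-1.6, -0.6], [-0.2, -2.0], [1.2, -0.6]]
tubetip [ 0.46699712 -0.34987719  0.12974347]
slimtip [ 0.45381287 -0.26083845  0.12557734]
```

```bash
cat >> h.py <<'E'
def step(pos,rpy,yaw_total=None):
    """largest step toward the target within the +-1 range; prints row"""
    r=go(pos,rpy); 
    if yaw_total is not None and abs(yaw_total)>100: r[3:]=[0,0,-yaw_total/60]
    m=max(1,np.abs(r).max()/0.99); o=sensors.get_obs()
    print('frac',round(1/m,3),'row',(r/m).round(3).tolist(),'rows~',max(np.linalg.norm(r[:3])*.15/m/.05,np.linalg.norm(r[3:])*60/m/8.59).round(1),'t',round(float(o['clock']),2),'p',o['tool_pos'].round(4),o['orientation'].round(2),'j',o['joint_pos'].round(0),'F',o['force'].round(1),'op',round(float(o['opening']),4))
E
python3 -c "
from h import *
step([.5,.28,.3],[180,0,97],-147)"
```

```text
frac 0.404 row [0.553, -0.885, -0.199, 0.0, 0.0, 0.99] rows~ 6.9 t 0.15 p [0.2933 0.6075 0.2258] [-1.7999e+02 -7.0000e-02 -1.1578e+02] j [ 81.  21.   1.  -0. -70. -17.] F [ 0.2 -0.8 -0.2] op 0.0878
```

Request:
drive_tool(moves=[[0.55, -0.88, -0.2, 0, 0, 0.99], [0.55, -0.88, -0.2, 0, 0, 0.99], [0.55, -0.88, -0.2, 0, 0, 0.99], [0.55, -0.88, -0.2, 0, 0, 0.99], [0.55, -0.88, -0.2, 0, 0, 0.99], [0.55, -0.88, -0.2, 0, 0, 0.99], [0.55, -0.88, -0.2, 0, 0, 0.99]], fingers=1)

```text
clock: 0.85
tool_pos: [0.3765, 0.4754, 0.2559]
orientation: [-179.9, -0.0, -175.6]
force: [-0.2, 0.1, -0.3]
opening: 0.0875
```

```bash
python3 -c "
from h import *
step([.5,.28,.3],[180,0,97])"
```

```text
frac 0.679 row [-0.489, -0.926, -0.199, -0.001, 0.0, 0.99] rows~ 6.9 t 0.85 p [0.3765 0.4754 0.2559] [-1.7993e+02 -4.0000e-02 -1.7556e+02] j [ 70.  13.  -6.  -0. -71. -66.] F [-0.2  0.1 -0.3] op 0.0875
```

Request:
drive_tool(moves=[[-0.49, -0.93, -0.2, 0, 0, 0.99], [-0.49, -0.93, -0.2, 0, 0, 0.99], [-0.49, -0.93, -0.2, 0, 0, 0.99], [-0.49, -0.93, -0.2, 0, 0, 0.99], [-0.49, -0.93, -0.2, 0, 0, 0.99], [-0.49, -0.93, -0.2, 0, 0, 0.99], [-0.49, -0.93, -0.2, 0, 0, 0.99]])

```text
clock: 1.55
tool_pos: [0.4606, 0.3416, 0.2858]
orientation: [-179.9, 0.0, 124.6]
force: [-0.2, -0.7, 0.0]
opening: 0.0878
```

```bash
python3 -c "
from h import *
step([.5,.28,.3],[180,0,97])"
```

```text
frac 1.0 row [-0.487, -0.018, -0.094, -0.001, 0.001, 0.461] rows~ 3.2 t 1.55 p [0.4606 0.3416 0.2858] [-1.7990e+02  4.0000e-02  1.2465e+02] j [  56.    9.   -7.    0.  -74. -111.] F [-0.2 -0.7  0. ] op 0.0878
```

Request:
drive_tool(moves=[[-0.49, -0.02, -0.09, 0, 0, 0.46], [-0.49, -0.02, -0.09, 0, 0, 0.46], [-0.49, -0.02, -0.09, 0, 0, 0.46], [-0.49, -0.02, -0.09, 0, 0, 0.46], [-0.49, -0.02, -0.09, 0, 0, 0.46]])

```text
clock: 2.05
tool_pos: [0.4999, 0.2791, 0.2991]
orientation: [-179.9, 0.1, 97.0]
force: [0.2, -0.6, -0.0]
opening: 0.0874
```

```bash
python3 -c "
from h import *
snap('wrist','w_hold')
step([.5,-.02,.3],[180,0,97])"
```

```text
frac 0.5 row [-0.99, -0.123, -0.001, -0.001, 0.001, 0.001] rows~ 3.0 t 2.1 p [0.4999 0.2793 0.2991] [-1.7991e+02  9.0000e-02  9.7100e+01] j [  49.    9.   -6.    0.  -76. -132.] F [ 0.2  0.5 -0.1] op 0.0874
```

View pics/w_hold.png

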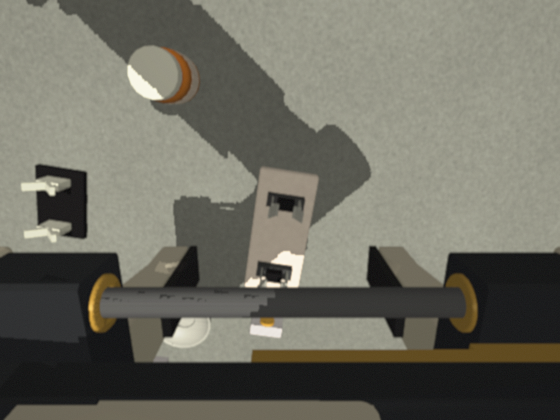

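```bash
python3 -c "
from h import *
step([.44,.28,.2],[180,0,90])"
```

```text
frac 1.0 row [0.055, -0.394, 0.661, -0.001, 0.002, 0.118] rows~ 2.3 t 2.1 p [0.4999 0.2793 0.2991] [-1.7991e+02  9.0000e-02  9.7100e+01] j [  49.    9.   -6.    0.  -76. -132.] F [ 0.2  0.5 -0.1] op 0.0874
```

Request:
drive_tool(moves=[[0.05, -0.39, 0.66, 0, 0, 0.12], [0.05, -0.39, 0.66, 0, 0, 0.12], [0.05, -0.39, 0.66, 0, 0, 0.12], [0.05, -0.39, 0.66, 0, 0, 0.12]])

```text
clock: 2.5
tool_pos: [0.4387, 0.2784, 0.1982]
orientation: [-179.8, 0.3, 90.1]
force: [0.2, -0.3, 0.5]
opening: 0.0877
```

```bash
python3 -c "
from h import *
snap('wrist','w_hold2')
step([.45,.0,.2],[180,0,90])
crop('w_hold2',170,80,400,250,3.4,'c6')"
```

```text
frac 0.531 row [-0.99, 0.033, 0.003, -0.001, 0.001, 0.0] rows~ 3.0 t 2.55 p [0.4404 0.2794 0.2001] [-1.799e+02  1.700e-01  9.006e+01] j [  54.    7.  -21.    0.  -62. -144.] F [-0.1  0.1  1.3] op 0.0878
```

View pics/w_hold2.png

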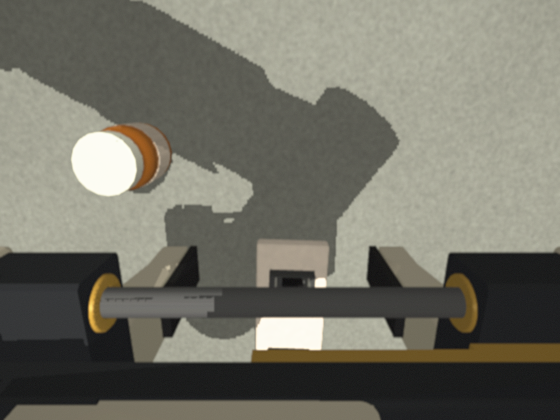

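View pics/c6.png

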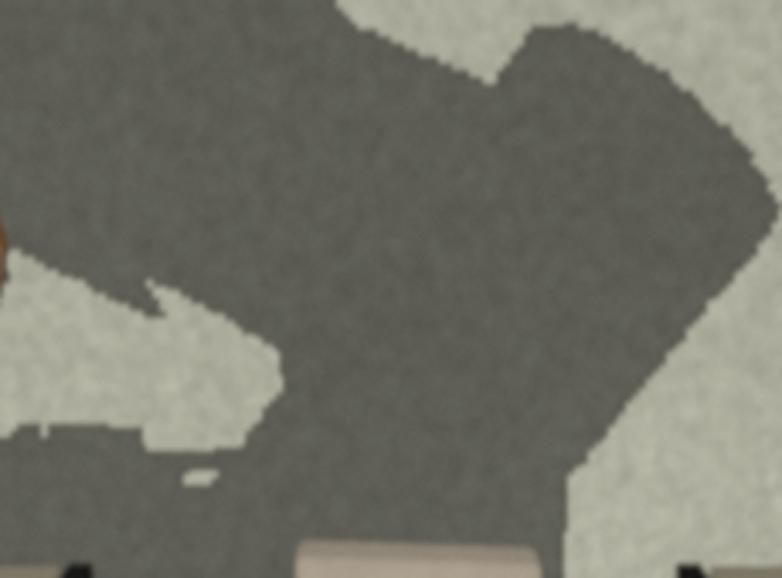

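```bash
python3 -c "
from h import *
step([.59,.28,.22],[180,0,90])"
```

```text
frac 0.993 row [0.003, 0.99, -0.133, -0.002, 0.003, 0.001] rows~ 3.0 t 2.55 p [0.4404 0.2794 0.2001] [-1.799e+02  1.700e-01  9.006e+01] j [  54.    7.  -21.    0.  -62. -144.] F [-0.1  0.1  1.3] op 0.0878
```

Request:
drive_tool(moves=[[0, 0.99, -0.13, 0, 0, 0], [0, 0.99, -0.13, 0, 0, 0], [0, 0.99, -0.13, 0, 0, 0], [0, 0.99, -0.13, 0, 0, 0], [0, 0.99, -0.13, 0, 0, 0]])

```text
clock: 3.05
tool_pos: [0.591, 0.2794, 0.2196]
orientation: [-179.9, 0.2, 90.0]
force: [-0.3, 0.1, -0.6]
opening: 0.0874
```

```bash
python3 -c "
from h import *
snap('wrist','w_hold3')
step([.56,.0,.22],[180,0,90])
crop('w_hold3',200,80,360,290,2.8,'c6')"
```

```text
frac 0.531 row [-0.99, -0.106, 0.002, -0.001, 0.001, 0.0] rows~ 3.0 t 3.1 p [0.5899 0.2795 0.2198] [-1.7993e+02  1.5000e-01  9.0030e+01] j [  42.   19.   -3.    0.  -69. -132.] F [-0.4 -0.8  0.1] op 0.0878
```

View pics/w_hold3.png

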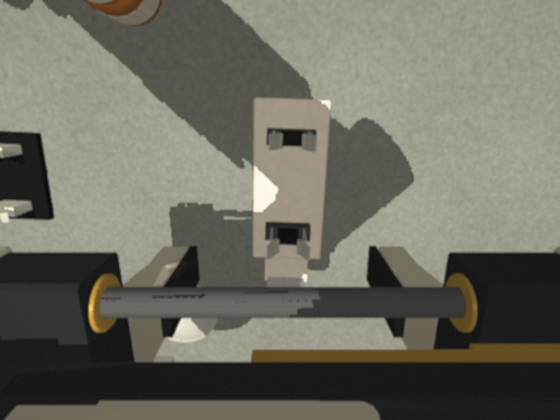

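View pics/c6.png

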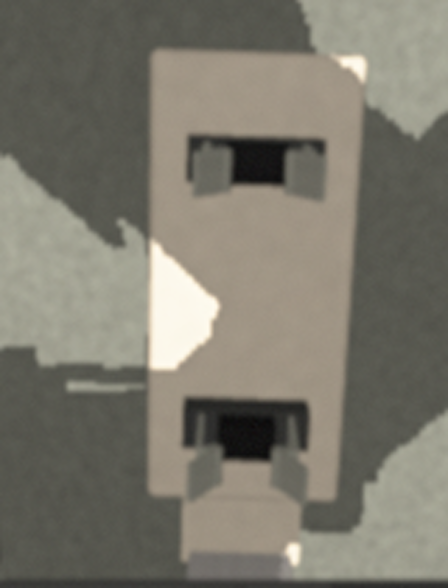

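```bash
python3 - <<'E'
from fit import *
W=load('w_hold3')
L=[(.09,.04,.018),(.09,-.04,.018),(-.09,-.04,.018),(-.09,.04,.018)]
P=[(152,50),(367,57),(338,500),(150,496)]
x,r=fit([(W,200+p[0]/2.8,80+p[1]/2.8,l) for p,l in zip(P,L)],[.595,.286,3.12])
print(x[:2],np.degrees(x[2]),r)
im=cv2.imread('pics/c6.png');c,s=np.cos(x[2]),np.sin(x[2])
for lx in(-.059,-.045,.045,.059):
  for ly in(-.019,.019):
    q=proj(W,[x[0]+c*lx-s*ly,x[1]+s*lx+c*ly,.085]); cv2.circle(im,tuple(int(a) for a in (q-[200,80])*2.8),2,(0,0,255),-1)
for l in L:
    q=proj(W,[x[0]+c*l[0]-s*l[1],x[1]+s*l[0]+c*l[1],l[2]]); cv2.circle(im,tuple(int(a) for a in (q-[200,80])*2.8),2,(255,0,0),-1)
cv2.imwrite('pics/c7.png',im)
E
```

```text
[0.5966251  0.28711773] 178.36435760539175 [[-0.6, -0.5], [0.7, -0.7], [0.3, 1.2], [-0.4, 0.8]]
```

View pics/c7.png

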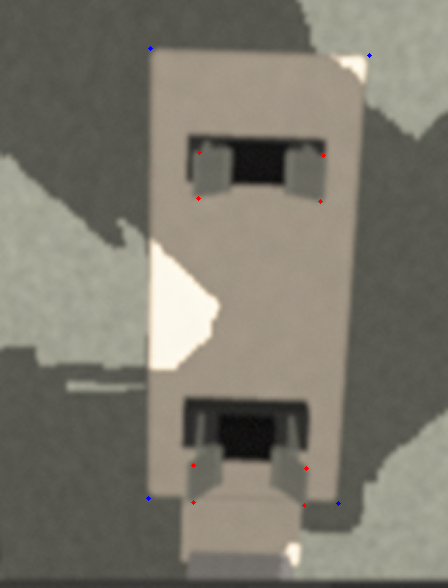

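Request:
drive_tool(moves=[[-0.99, 0.2, 0, 0, 0, 0], [-0.99, 0.2, 0, 0, 0, 0], [-0.99, 0.2, 0, 0, 0, 0], [-0.99, 0.2, 0, 0, 0, 0]])

```text
clock: 3.5
tool_pos: [0.6199, 0.1268, 0.2218]
orientation: [180.0, 0.1, 89.9]
force: [0.9, 0.1, -0.1]
opening: 0.0877
```

Request:
drive_tool(moves=[[-0.99, 0, 0, 0, 0, 0], [-0.99, 0, 0, 0, 0, 0], [-0.99, 0, 0, 0, 0, 0], [-0.99, 0, 0, 0, 0, 0]])

```text
clock: 3.9
tool_pos: [0.6188, -0.0256, 0.2237]
orientation: [179.9, 0.2, 89.7]
force: [-0.2, 0.6, -0.3]
opening: 0.0875
```

```bash
python3 -c "
from h import *
snap('wrist','w_rest')
step([.56,-.33,.26],[180,0,97.3])
crop('w_rest',180,80,380,280,3,'c8')"
```

```text
frac 0.485 row [-0.99, -0.186, -0.116, 0.001, 0.001, -0.061] rows~ 3.0 t 3.95 p [ 0.6191 -0.0239  0.2235] [1.7989e+02 1.4000e-01 8.9740e+01] j [  16.   15.   -7.    0.  -67. -106.] F [0.4 0.5 1.4] op 0.0874
```

View pics/w_rest.png

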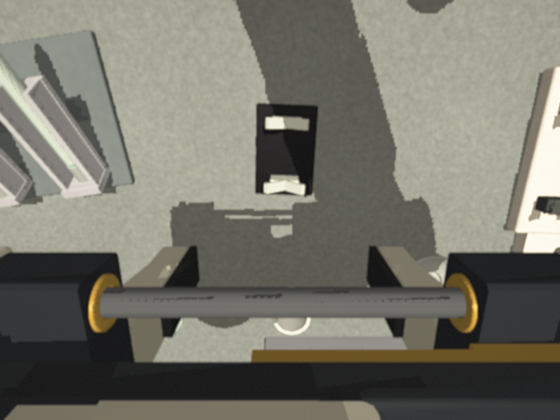

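View pics/c8.png

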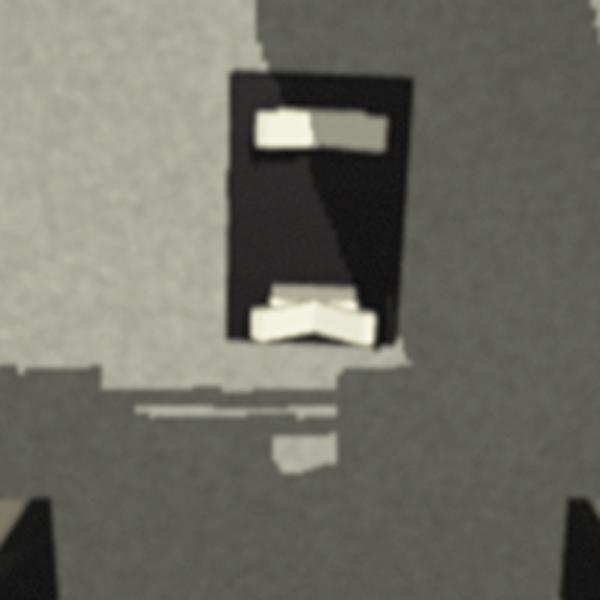

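```bash
python3 - <<'E'
from fit import *
W=load('w_rest')
L=[(-.05,-.033,.01),(-.05,.033,.01),(.05,-.033,.01),(-.037,-.02,.055),(-.037,.02,.055),(-.027,.02,.055),(-.027,-.02,.055),(.027,-.02,.055),(.027,.02,.055),(.037,.02,.055),(.037,-.02,.055)]
P=[(232,72),(413,78),(227,339),(257,110),(388,115),(388,152),(255,150),(251,311),(377,313),(376,346),(250,343)]
for sel in (slice(0,3),slice(3,11),slice(0,11)):
  x,r=fit([(W,180+p[0]/3,80+p[1]/3,l) for p,l in zip(P[sel],L[sel])],[.59,-.023,0])
  print(x[:2],np.degrees(x[2]),r)
E
```

```text
[ 0.59101985 -0.02201493] -2.362660080911544 [[-0.7, -0.6], [1.1, -0.2], [-0.2, 1.5]]
[ 0.59045294 -0.02225613] -2.1795517557877764 [[0.5, 1.1], [-0.8, 0.9], [-1.4, -0.6], [1.0, -1.4], [1.3, 0.2], [-0.7, 0.9], [-0.9, -0.5], [1.4, -0.8]]
[ 0.59059453 -0.02218583] -2.263955340266926 [[-0.9, -0.9], [0.9, -0.7], [-0.3, 1.2], [0.6, 1.2], [-0.7, 1.1], [-1.3, -0.5], [1.1, -1.3], [1.3, 0.3], [-0.7, 1.0], [-0.9, -0.3], [1.5, -0.7]]
```

Request:
drive_tool(moves=[[-0.99, 0.2, -0.12, 0, 0, -0.06], [-0.99, 0.2, -0.12, 0, 0, -0.06], [-0.99, 0.2, -0.12, 0, 0, -0.06], [-0.99, 0.2, -0.12, 0, 0, -0.06]])

```text
clock: 4.35
tool_pos: [0.6493, -0.1755, 0.2432]
orientation: [179.8, 0.2, 93.2]
force: [0.5, -0.3, -0.2]
opening: 0.0874
```

```bash
python3 -c "
from h import *
step([.63,-.34,.29],[180,0,97.3])"
```

```text
frac 0.909 row [-0.99, -0.172, -0.281, 0.003, 0.003, -0.061] rows~ 3.1 t 4.35 p [ 0.6493 -0.1755  0.2432] [179.8    0.2   93.25] j [  2.  20.   1.   0. -72. -88.] F [ 0.5 -0.3 -0.2] op 0.0874
```

Request:
drive_tool(moves=[[-0.99, -0.17, -0.28, 0, 0, -0.06], [-0.99, -0.17, -0.28, 0, 0, -0.06], [-0.99, -0.17, -0.28, 0, 0, -0.06], [-0.99, -0.17, -0.28, 0, 0, -0.06], [-0.99, -0.17, -0.28, 0, 0, -0.06]])

```text
clock: 4.85
tool_pos: [0.6323, -0.3253, 0.2865]
orientation: [179.7, 0.2, 96.8]
force: [-0.0, 0.2, -0.9]
opening: 0.0875
```

```bash
python3 -c "
from h import *
snap('wrist','w_rack')
step([.63,-.34,.29],[180,0,97.3])
crop('w_rack',200,60,400,260,3,'c9')"
```

```text
frac 1.0 row [-0.104, -0.028, -0.028, 0.004, 0.003, -0.008] rows~ 0.3 t 4.9 p [ 0.6323 -0.3241  0.2858] [179.77   0.2   96.85] j [-11.  22.  11.   0. -78. -72.] F [ 0.5 -0.7  0.1] op 0.0874
```

View pics/w_rack.png

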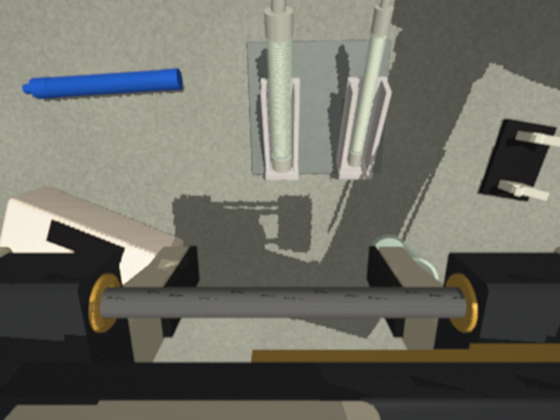

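View pics/c9.png

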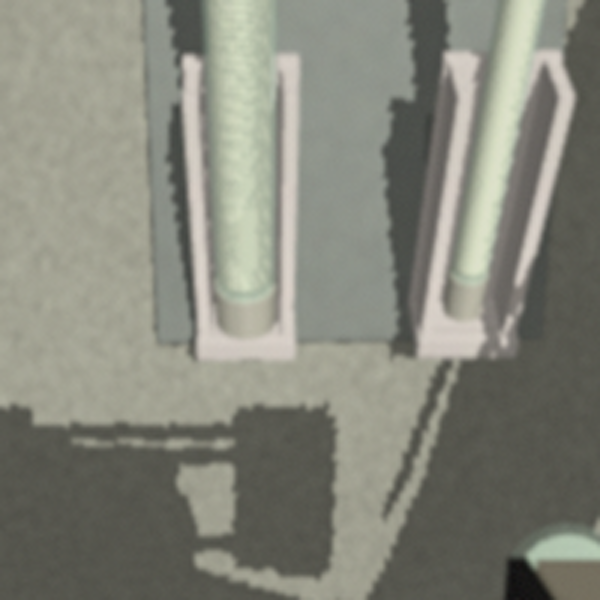

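```bash
python3 -c "
from h import *
crop('w_rack',230,0,410,100,4.4,'c10')"
```

```text
(no output)
```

View pics/c10.png

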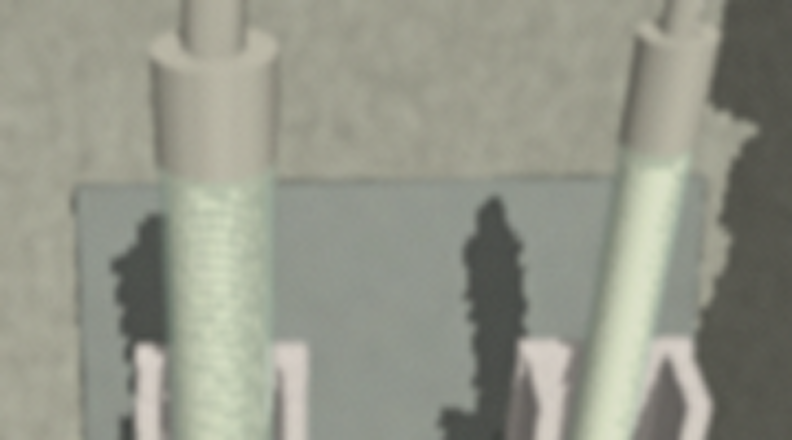

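```bash
python3 - <<'E'
from fit import *
W=load('w_rack')
L=[(-.08,-.085,.01),(.08,-.085,.01),(-.08,.085,.01)]
P=[(247.7,41.8),(252.7,174),(391.4,40.5)]
x,r=fit([(W,*p,l) for p,l in zip(P,L)],[.557,-.291,.127])
print(x[:2],np.degrees(x[2]),r)
c,s=np.cos(x[2]),np.sin(x[2]); a=np.radians(32)
for d in (-.102,-.088,-.05,0,.088):
    l=[d*np.cos(a),-.045,.078-d*np.sin(a)]
    X=[x[0]+c*l[0]-s*l[1],x[1]+s*l[0]+c*l[1],l[2]]; print(d,np.round(X,4),proj(W,X).round(1))
print(onz(W,278.9,12.3,.078+.088*np.sin(a)))
E
```

```text
[ 0.55903783 -0.29029374] 7.231260266791122 [[-0.2, -0.2], [-0.5, 1.0], [0.7, -0.3]]
-0.102 [ 0.4789 -0.3458  0.1321] [280.2   6.6]
-0.088 [ 0.4907 -0.3443  0.1246] [280.5  24.6]
-0.05 [ 0.5226 -0.3403  0.1045] [281.   67.6]
0 [ 0.5647 -0.3349  0.078 ] [281.6 113.4]
0.088 [ 0.6387 -0.3255  0.0314] [282.4 174.1]
[ 0.48150936 -0.34672529  0.1246329 ]
```

```bash
python3 - <<'E'
from fit import *
W=load('w_rack'); a=np.radians(32)
im=cv2.resize(cv2.imread('pics/w_rack.png')[0:200,230:330],None,fx=5,fy=5,interpolation=cv2.INTER_CUBIC); 
O=[]
for off in (0,-.005,-.010,-.015):
  i2=im.copy();
  for d in (-.102,-.088,.088):
    rad=.006 if d==-.102 else .012
    x=np.array([.559,-.2903]);t=np.radians(7.23);c,s=np.cos(t),np.sin(t)
    pts=[]
    for th in np.linspace(0,2*np.pi,40):
        dd=d+off
        l=[dd*np.cos(a)+rad*np.sin(th)*np.sin(a),-.045+rad*np.cos(th),.078-dd*np.sin(a)+rad*np.sin(th)*np.cos(a)]
        X=[x[0]+c*l[0]-s*l[1],x[1]+s*l[0]+c*l[1],l[2]]; pts.append((proj(W,X)-[230,0])*5)
    cv2.polylines(i2,[np.int32(pts)],True,(0,0,255),1)
  O.append(i2[:, 130:330])
o=np.hstack(O); cv2.imwrite('pics/c11.png',cv2.resize(o,None,fx=.6,fy=.6) if o.shape[0]>600 else o); print(o.shape)
E
```

```text
(1000, 800, 3)
```

View pics/c11.png

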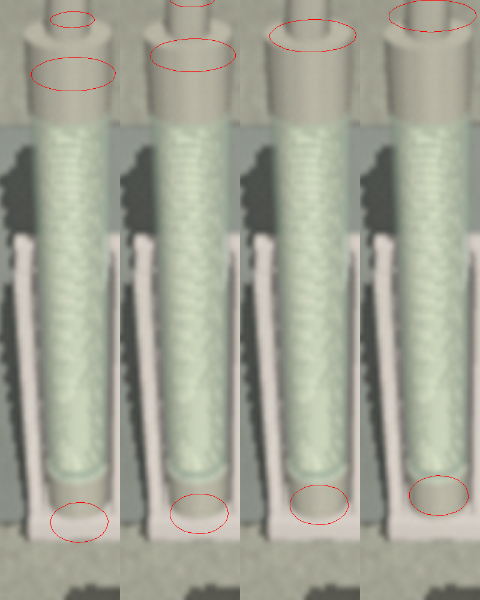

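```bash
python3 -c "
from h import *
step([.554,-.3365,.180],[-148,0,97.5])"
```

```text
frac 1.0 row [-0.018, -0.531, 0.704, 0.537, 0.0, -0.012] rows~ 3.8 t 4.9 p [ 0.6323 -0.3241  0.2858] [179.77   0.2   96.85] j [-11.  22.  11.   0. -78. -72.] F [ 0.5 -0.7  0.1] op 0.0874
```

Request:
drive_tool(moves=[[-0.02, -0.53, 0.7, 0.54, 0, -0.01], [-0.02, -0.53, 0.7, 0.54, 0, -0.01], [-0.02, -0.53, 0.7, 0.54, 0, -0.01], [-0.02, -0.53, 0.7, 0.54, 0, -0.01], [-0.02, -0.53, 0.7, 0.54, 0, -0.01], [-0.02, -0.53, 0.7, 0.54, 0, -0.01]], fingers=0.36)

```text
clock: 5.5
tool_pos: [0.5554, -0.3348, 0.1791]
orientation: [-147.8, 0.0, 97.6]
force: [0.2, 1.2, 1.1]
opening: 0.0599
```

```bash
python3 -c "
from h import *
snap('wrist','w_app'); snap('scene','s_app'); crop('s_app',180,80,340,240,4,'c12')
step([.5017,-.3435,.0953],[-148,0,97.5])"
```

```text
frac 1.0 row [-0.003, 0.0, 0.68, 0.001, 0.002, -0.001] rows~ 2.0 t 5.6 p [ 0.5551 -0.3359  0.1818] [-1.4804e+02  1.0000e-01  9.7510e+01] j [ -9.  37.  11.   9. -95. -75.] F [-0.5 -0.4  0.8] op 0.0596
```

View pics/w_app.png

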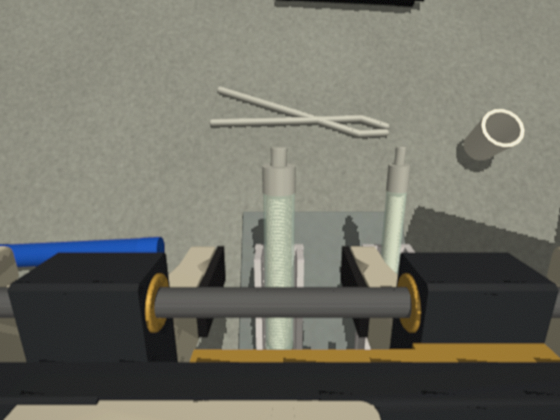

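View pics/c12.png

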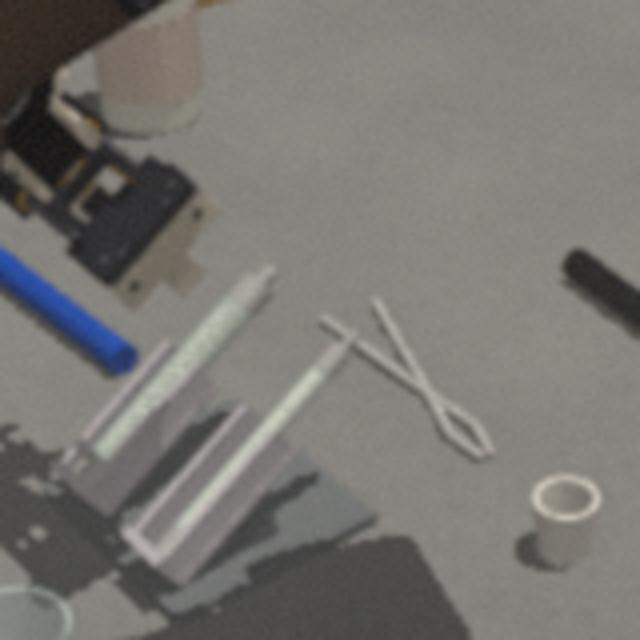

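```bash
python3 - <<'E'
from h import *
W=load('w_app'); a=np.radians(32);t=np.radians(7.5)
crop('w_app',250,140,310,260,5,'c13')
im=cv2.imread('pics/c13.png')
u=np.array([np.cos(t)*np.cos(a),np.sin(t)*np.cos(a),-np.sin(a)]); v=np.array([-np.sin(t),np.cos(t),0]); w=np.cross(u,v)
m=np.array([.5563,-.3365,.0833])
for d,r in((-.102,.006),(-.088,.012),(-.053,.012)):
  pts=[(proj(W,m+d*u+r*(np.cos(q)*v+np.sin(q)*w))-[250,140])*5 for q in np.linspace(0,6.28,40)]
  cv2.polylines(im,[np.int32(pts)],True,(0,0,255),1)
cv2.imwrite('pics/c13.png',im)
E
```

```text
(no output)
```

View pics/c13.png

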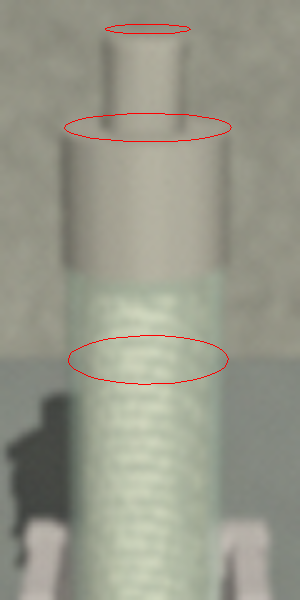

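```bash
python3 - <<'E'
from h import *
A=load('w_rack');B=load('w_app');S=load('s_app');S0=load('scene0')
X=tri((A,278.9,12.3),(B,279.2,166.8)); print(X)
# cap/glass boundary: A row 175/4.4 ; B 275/5
print(tri((A,230+217/4.4,175/4.4),(B,250+147/5,140+272/5)))
for f in(A,B):print(proj(f,X))
u=np.array([.841,.111,-.53]);m=np.array([.5563,-.3365,.0833])
print('pred cap',m-.088*u,'tip',m-.102*u, 'tip in scene',proj(S,m-.102*u))
for s in (S,):print(tri((B,250+145/5,140+37/5),(s,180+270/4,80+268/4)))
E
```

```text
[ 0.4818001  -0.34666641  0.12592204]
[ 0.50253956 -0.34381509  0.12519131]
[278.90649873  12.29989363]
[279.19250743 166.79998491]
pred cap [ 0.482292 -0.346268  0.12994 ] tip [ 0.470518 -0.347822  0.13736 ] tip in scene [246.87606268 145.55168893]
[ 0.46893519 -0.34844794  0.13164085]
```

```bash
python3 -c "
from h import *
step([.5012,-.3435,.0915],[-148,0,97.5])"
```

```text
frac 1.0 row [-0.002, 0.011, 0.703, 0.001, 0.002, -0.001] rows~ 2.1 t 5.6 p [ 0.5551 -0.3359  0.1818] [-1.4804e+02  1.0000e-01  9.7510e+01] j [ -9.  37.  11.   9. -95. -75.] F [-0.5 -0.4  0.8] op 0.0596
```

Request:
drive_tool(moves=[[0, 0.01, 0.2, 0, 0, 0], [0, 0.01, 0.4, 0, 0, 0], [0, 0.01, 0.6, 0, 0, 0], [0, 0.01, 0.7, 0, 0, 0], [0, 0.01, 0.7, 0, 0, 0]])

```text
clock: 6.1
tool_pos: [0.4997, -0.343, 0.0928]
orientation: [-148.1, 0.1, 97.4]
force: [0.1, 0.0, 1.0]
opening: 0.0593
```

```bash
python3 -c "
from h import *
snap('wrist','w_g'); snap('scene','s_g'); crop('s_g',180,80,300,200,5,'c12')
step([.5012,-.3435,.0915],[-148,0,97.5])"
```

```text
frac 1.0 row [0.001, 0.004, 0.019, 0.004, 0.003, -0.001] rows~ 0.1 t 6.2 p [ 0.5022 -0.3435  0.0943] [-148.26    0.19   97.51] j [-10.  37.  -2.   9. -82. -76.] F [0.5 0.4 0. ] op 0.0594
```

View pics/w_g.png

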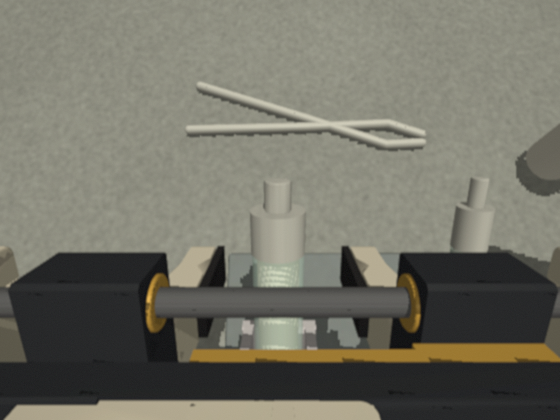

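View pics/c12.png

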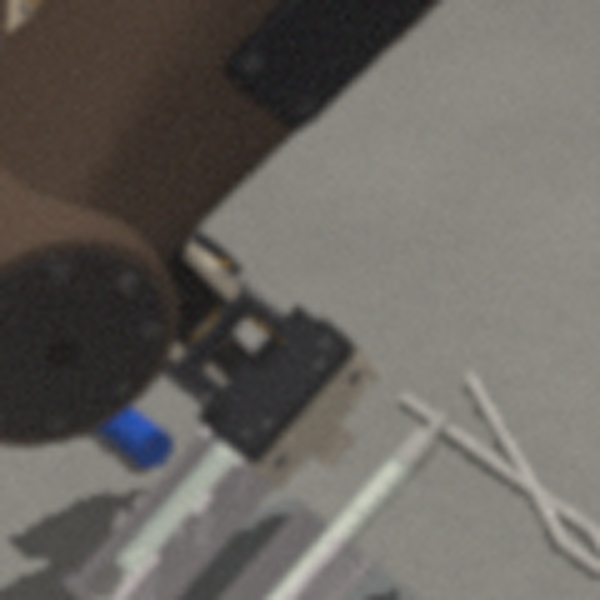

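```bash
python3 - <<'E'
from h import *
crop('w_g',235,165,325,295,4.5,'c14')
B=load('w_app');C=load('w_g');A=load('w_rack')
print(tri((A,278.9,12.3),(B,279.2,166.8),(C,278.5,213)), proj(C,[.4818,-.3467,.1259]))
E
```

```text
[ 0.48208503 -0.34660472  0.12659847] [278.320659   212.39383998]
```

View pics/c14.png

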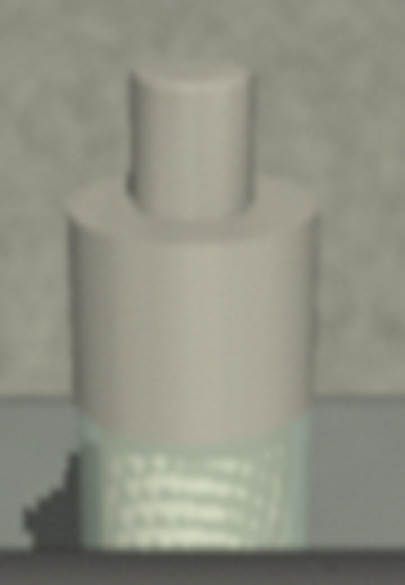

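Request:
drive_tool(moves=[[0, 0, 0.01, 0, 0, 0], [0, 0, 0.01, 0, 0, 0], [0, 0, 0.01, 0, 0, 0], [0, 0, 0.01, 0, 0, 0], [0, 0, 0.01, 0, 0, 0]], fingers=-1)

```text
clock: 6.7
tool_pos: [0.5015, -0.3436, 0.093]
orientation: [-148.3, 0.2, 97.5]
force: [0.1, -1.6, 0.8]
opening: 0.025
```

Request:
drive_tool(moves=[[0, -0.04, -0.06, 0, 0, 0], [0, -0.1, -0.16, 0, 0, 0], [0, -0.2, -0.32, 0, 0, 0], [0, -0.35, -0.56, 0, 0, 0], [0, -0.53, -0.85, 0, 0, 0], [0, -0.53, -0.85, 0, 0, 0]])

```text
clock: 7.3
tool_pos: [0.5033, -0.3446, 0.251]
orientation: [-148.8, 0.5, 97.6]
force: [-0.0, 1.0, 0.1]
opening: 0.0232
```

```bash
python3 -c "
from h import *
snap('wrist','w_l'); snap('scene','s_l')
step([.54,-.0225,.25],[180,0,87.8])"
```

```text
frac 0.475 row [0.99, 0.206, -0.149, -0.249, 0.023, 0.074] rows~ 3.1 t 7.4 p [ 0.5015 -0.3432  0.2451] [-148.48    0.25   97.52] j [-10.  30.   7.   9. -97. -74.] F [-0.4  0.5 -2.3] op 0.023
```

View pics/w_l.png

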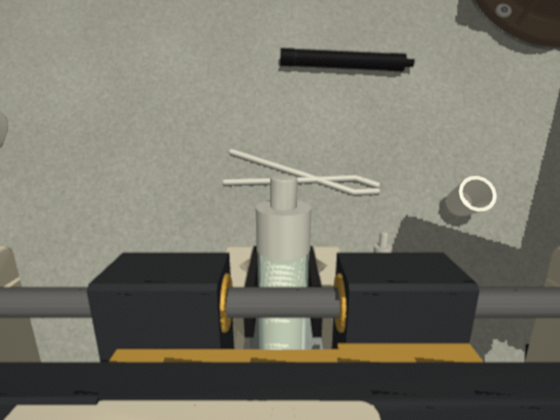

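View pics/s_l.png

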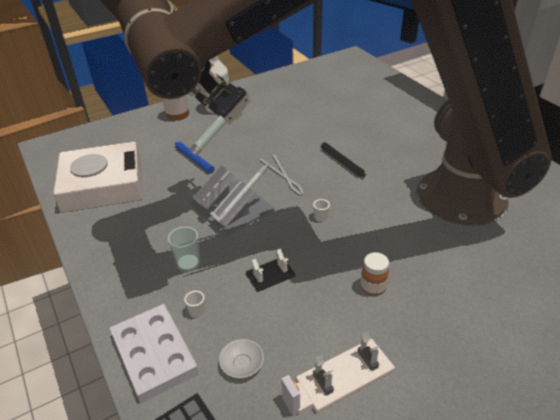

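Request:
drive_tool(moves=[[0.99, 0.2, -0.15, -0.25, 0, 0.07], [0.99, 0.2, -0.15, -0.25, 0, 0.07], [0.99, 0.2, -0.15, -0.25, 0, 0.07], [0.99, 0.2, -0.15, -0.25, 0, 0.07]])

```text
clock: 7.8
tool_pos: [0.5188, -0.1869, 0.2482]
orientation: [-163.6, 1.9, 93.9]
force: [0.4, -0.7, -1.2]
opening: 0.0233
```

```bash
python3 -c "
from h import *
step([.538,-.0202,.22],[180,0,87.8])"
```

```text
frac 0.896 row [0.99, 0.213, 0.079, -0.243, 0.041, 0.086] rows~ 3.0 t 7.8 p [ 0.5188 -0.1869  0.2482] [-163.61    1.88   93.88] j [  2.  18.  -4.   2. -85. -89.] F [ 0.4 -0.7 -1.2] op 0.0233
```

Request:
drive_tool(moves=[[0.99, 0.21, 0.08, -0.24, 0.04, 0.09], [0.99, 0.21, 0.08, -0.24, 0.04, 0.09], [0.99, 0.21, 0.08, -0.24, 0.04, 0.09], [0.99, 0.21, 0.08, -0.24, 0.04, 0.09], [0.99, 0.21, 0.08, -0.24, 0.04, 0.09]])

```text
clock: 8.3
tool_pos: [0.5347, -0.0364, 0.2218]
orientation: [-178.0, 0.4, 88.3]
force: [0.8, -0.9, -1.2]
opening: 0.0233
```

```bash
python3 -c "
from h import *
step([.538,-.0202,.15],[180,0,87.8])"
```

```text
frac 1.0 row [0.112, 0.036, 0.477, -0.034, 0.007, 0.009] rows~ 1.5 t 8.3 p [ 0.5347 -0.0364  0.2218] [-177.98    0.4    88.35] j [  17.    9.  -16.   -0.  -67. -108.] F [ 0.8 -0.9 -1.2] op 0.0233
```

Request:
drive_tool(moves=[[0.11, 0.04, 0.48, -0.03, 0.01, 0.01], [0.11, 0.04, 0.48, -0.03, 0.01, 0.01], [0.11, 0.04, 0.48, -0.03, 0.01, 0.01], [0.11, 0.04, 0.48, -0.03, 0.01, 0.01]])

```text
clock: 8.7
tool_pos: [0.5388, -0.0217, 0.1496]
orientation: [-179.7, -0.1, 87.7]
force: [0.6, 0.1, -0.3]
opening: 0.0234
```

```bash
python3 -c "
from h import *
snap('wrist','w_p'); snap('scene','s_p');snap('top','t_p'); 
step([.538,-.0202,.1],[180,0,87.8])
crop('s_p',180,180,330,310,5,'c15')
crop('w_p',210,140,350,300,3.7,'c16')"
```

```text
frac 1.0 row [0.004, -0.011, 0.34, -0.002, -0.003, -0.002] rows~ 1.0 t 8.85 p [ 0.5398 -0.0211  0.1511] [-179.91   -0.2    87.7 ] j [  18.   12.  -22.   -0.  -56. -111.] F [ 0.2  0.7 -1.3] op 0.0231
```

View pics/c15.png

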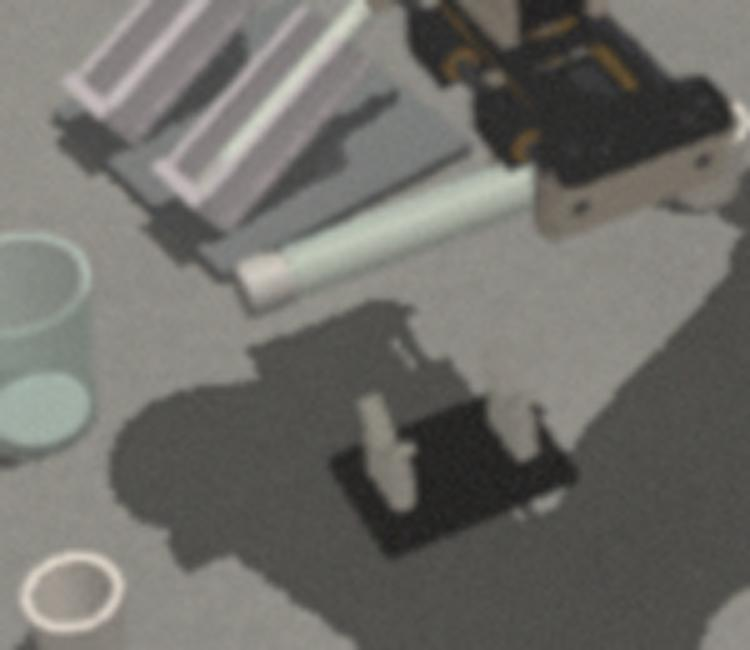

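View pics/c16.png

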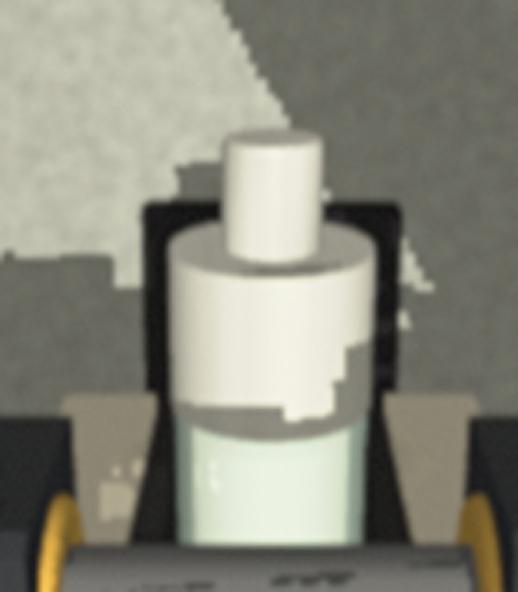

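View pics/t_p.png

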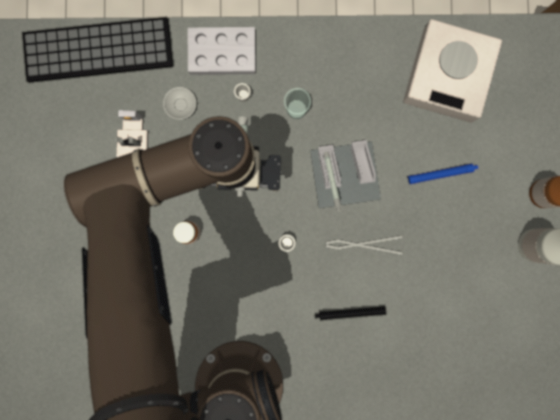

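```bash
cat >> fit.py <<'E'
def tube(obs,x0,prior,w):
    # params mx,my,mz,yaw,pitch(down toward flat, deg); obs (S,u,v,d)
    def ax(p):
        y,q=np.radians(p[3:5]); return np.array([np.cos(y)*np.cos(q),np.sin(y)*np.cos(q),-np.sin(q)])
    def f(p):
        r=[]
        for S,u,v,d in obs: r+=list(proj(S,p[:3]+d*ax(p))-[u,v])
        return np.r_[r,(p-prior)/w]
    q=least_squares(f,x0); return q.x,f(q.x).round(1)
E
python3 - <<'E'
from fit import *
S=load('s_p');W=load('w_p')
pr=np.array([.5395+.0524,-.023,.171,-2.2,0])
x,r=tube([(S,229.4,237,.088),(W,283.5,206.2,-.088),(W,284.3,177.5,-.102)],pr,pr,np.array([.01,.002,.004,1,5]))
print(x.round(4),r)
E
```

```text
[ 0.5923 -0.0224  0.1675 -2.0282 -0.9528] [-1.  -0.   0.5  1.2 -0.4 -1.3  0.   0.3 -0.9  0.2 -0.2]
```

Request:
drive_tool(moves=[[0, -0.01, 0.25, 0, 0, 0], [0, -0.01, 0.45, 0, 0, 0], [0, -0.01, 0.6, 0, 0, 0], [0, -0.01, 0.66, 0, 0, 0], [0, -0.01, 0.68, 0, 0, 0], [0, -0.01, 0.68, 0, 0, 0]])

```text
clock: 9.45
tool_pos: [0.539, -0.0206, 0.05]
orientation: [-180.0, -0.2, 87.7]
force: [-0.6, -0.6, -1.5]
opening: 0.0228
```

```bash
python3 -c "
from h import *
snap('scene','s_q')
step([.538,-.0205,.0385],[180,0,87.8])
crop('s_q',180,180,330,310,5,'c15')"
```

```text
frac 1.0 row [-0.0, -0.008, 0.079, 0.0, -0.004, -0.002] rows~ 0.2 t 9.5 p [ 0.5392 -0.0205  0.0503] [179.98  -0.23  87.71] j [  18.   18.  -29.   -0.  -43. -111.] F [-0.3 -0.3 -1. ] op 0.0232
```

View pics/c15.png

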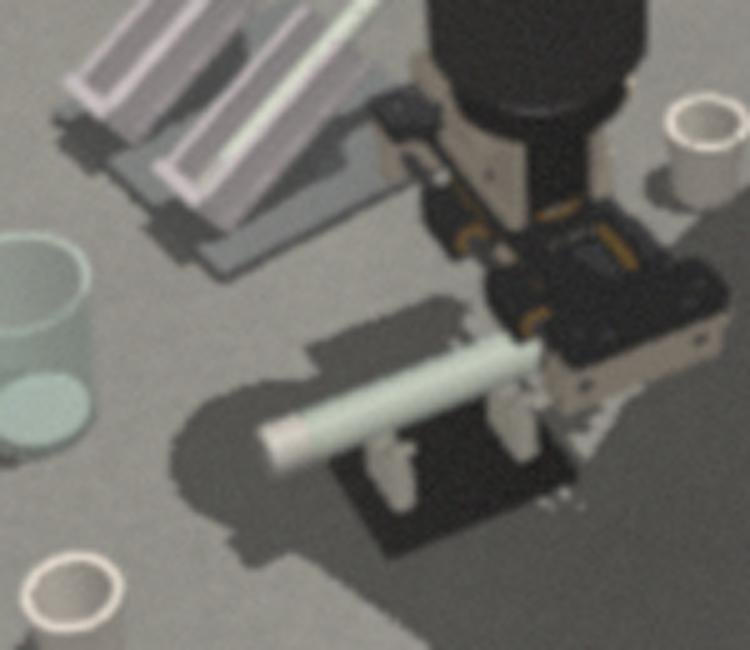

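Good; lower gently until contact.

Request:
drive_tool(moves=[[0, -0.01, 0.02, 0, 0, 0], [0, -0.01, 0.035, 0, 0, 0], [0, -0.01, 0.05, 0, 0, 0], [0, -0.01, 0.065, 0, 0, 0], [0, -0.01, 0.065, 0, 0, 0]])

```text
clock: 10.0
tool_pos: [0.5377, -0.0205, 0.0405]
orientation: [180.0, -0.2, 87.7]
force: [-0.3, -0.3, -0.6]
opening: 0.0235
```

Request:
drive_tool(moves=[[0, 0, 0.01, 0, 0, 0], [0, 0, 0.015, 0, 0, 0], [0, 0, 0.02, 0, 0, 0], [0, 0, 0.02, 0, 0, 0]])

```text
clock: 10.4
tool_pos: [0.5377, -0.0209, 0.0388]
orientation: [180.0, -0.2, 87.7]
force: [-6.7, -1.5, 14.6]
opening: 0.0236
```

Request:
drive_tool(moves=[[0, 0, -0.007, 0, 0, 0], [0, 0, -0.007, 0, 0, 0]])

```text
clock: 10.6
tool_pos: [0.5379, -0.0208, 0.0401]
orientation: [179.9, -0.2, 87.7]
force: [-0.1, 0.2, -1.8]
opening: 0.0235
```

```bash
python3 -c "
from h import *
snap('scene','s_r')
step([.538,-.0205,.0385],[180,0,87.8])
crop('s_r',180,180,330,310,5,'c15')"
```

```text
frac 1.0 row [0.002, 0.001, 0.009, 0.001, -0.003, -0.001] rows~ 0.0 t 10.65 p [ 0.5379 -0.0208  0.0399] [179.94  -0.2   87.75] j [  19.   19.  -30.   -0.  -41. -111.] F [-0.1 -0.1  1.3] op 0.0229
```

View pics/c15.png

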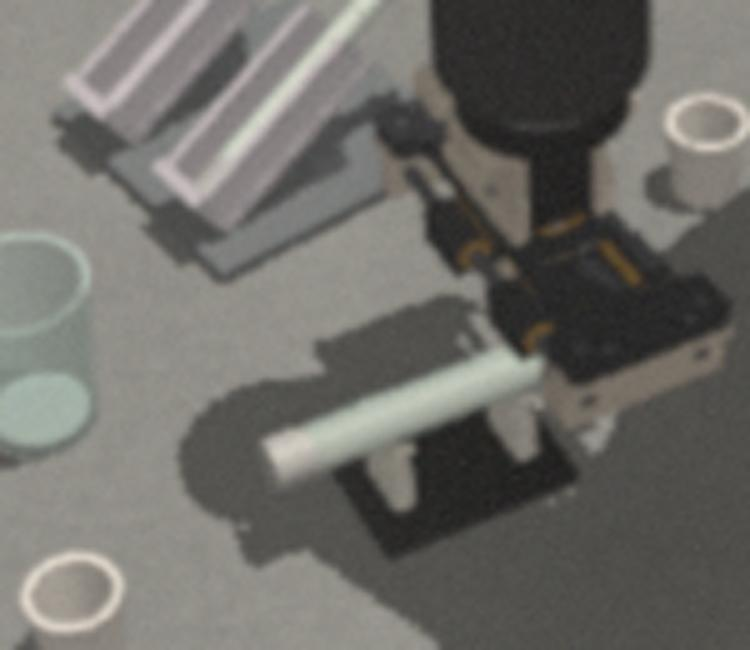

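Request:
drive_tool(moves=[[0, 0, 0.006, 0, 0, 0], [0, 0, 0.006, 0, 0, 0]])

```text
clock: 10.85
tool_pos: [0.5379, -0.0209, 0.0393]
orientation: [179.9, -0.2, 87.8]
force: [-3.4, -0.4, 7.9]
opening: 0.0237
```

Request:
drive_tool(moves=[[0, 0, 0, 0, 0, 0], [0, 0, 0, 0, 0, 0], [0, 0, 0, 0, 0, 0], [0, 0, 0, 0, 0, 0]], fingers=0.36)

```text
clock: 11.25
tool_pos: [0.5378, -0.0209, 0.0391]
orientation: [180.0, -0.2, 87.8]
force: [-0.6, -0.3, -1.4]
opening: 0.05
```

```bash
python3 -c "
from h import *
snap('scene','s_r2')
step([.538,-.0205,.15],[180,0,87.8])
crop('s_r2',180,180,330,310,5,'c15')"
```

```text
frac 1.0 row [0.005, 0.002, -0.739, 0.001, -0.003, -0.001] rows~ 2.2 t 11.3 p [ 0.5378 -0.0209  0.0391] [ 1.7996e+02 -1.7000e-01  8.7770e+01] j [  19.   19.  -30.   -0.  -41. -111.] F [-0.8  0.2 -0.8] op 0.0536
```

View pics/c15.png

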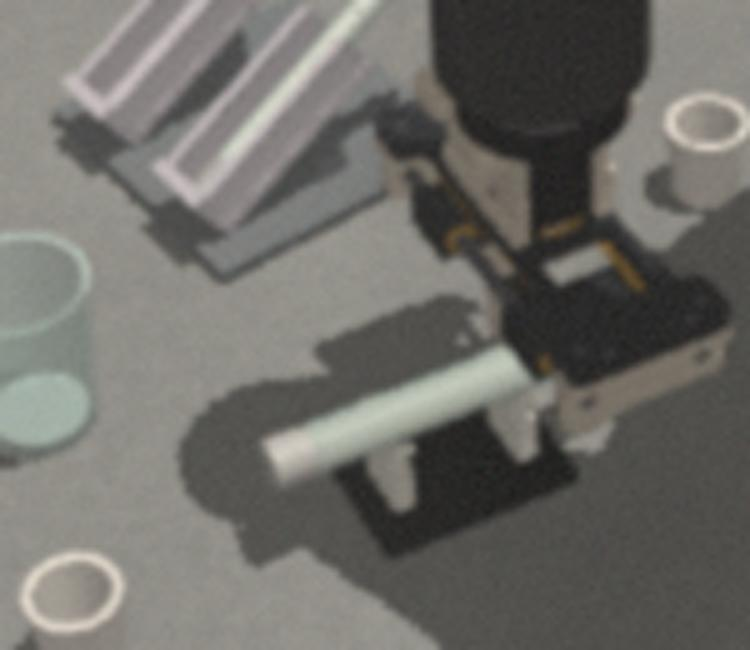

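Request:
drive_tool(moves=[[0, 0, -0.1, 0, 0, 0], [0, 0, -0.3, 0, 0, 0], [0, 0, -0.6, 0, 0, 0], [0, 0, -0.95, 0, 0, 0], [0, 0, -0.95, 0, 0, 0]])

```text
clock: 11.8
tool_pos: [0.5414, -0.0209, 0.1885]
orientation: [179.3, -0.3, 87.8]
force: [0.6, 0.6, 0.3]
opening: 0.0591
```

Request:
drive_tool(moves=[[0, 0.6, -0.15, 0, 0, 0], [0, 0.6, -0.15, 0, 0, 0], [0, 0.6, -0.15, 0, 0, 0], [0, 0.6, -0.15, 0, 0, 0]])

```text
clock: 12.2
tool_pos: [0.6315, -0.0244, 0.2111]
orientation: [179.4, -0.3, 87.8]
force: [-0.2, 0.3, 0.3]
opening: 0.0594
```

```bash
python3 -c "
from h import *
snap('scene','s_s');snap('wrist','w_s')
step([.5905,-.0222,.13],[180,0,87.8])
crop('s_s',200,220,330,300,6,'c15')
crop('w_s',230,60,340,250,3.1,'c16')"
```

```text
frac 1.0 row [0.003, -0.27, 0.539, 0.009, -0.005, 0.0] rows~ 1.8 t 12.3 p [ 0.6301 -0.0245  0.2112] [179.44  -0.27  87.82] j [  15.   17.   -7.   -0.  -66. -108.] F [-0.   0.1  0.1] op 0.0596
```

View pics/c15.png

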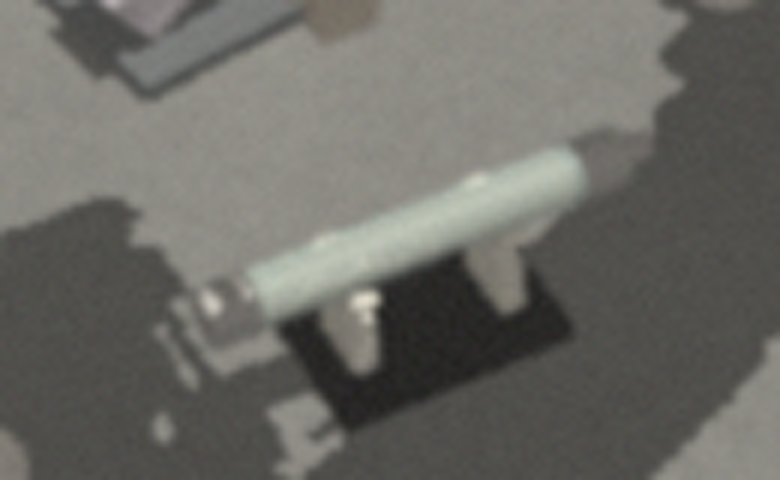

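View pics/c16.png

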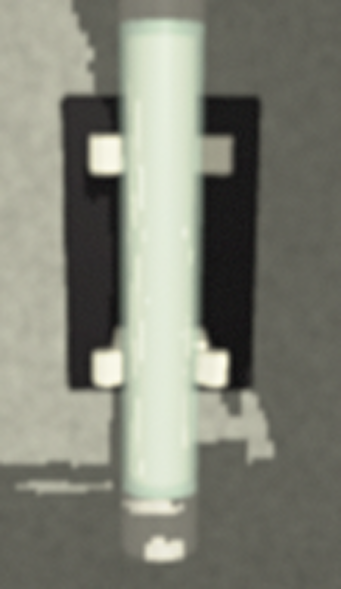

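```bash
python3 - <<'E'
from h import *
W=load('w_s')
a=onz(W,230+162/3.1,60+22/3.1,.065);b=onz(W,230+158/3.1,60+493/3.1,.065);print(a,b,(a+b)/2,np.degrees(np.arctan2(b[1]-a[1],b[0]-a[0])),np.linalg.norm(a-b))
S=load('s_s'); 
for d in(-.088,.088): print(proj(S,[.5905+d,-.0222-d*.038,.055]), proj(S,[.5905+d*.7,-.0222-d*.7*.038,.055]))
print('glass ends scene', 200+255/6,220+300/6, 200+580/6,220+168/6)
for L in (.064,.066,.068): print(L,proj(S,[.5905+L,-.0246,.055]),proj(S,[.5905-L,-.0198,.055]))
E
```

```text
[ 0.52368394 -0.01952745  0.065     ] [ 0.65892735 -0.0260189   0.065     ] [ 0.59130564 -0.02277318  0.065     ] -2.7479860281457693 0.13539910383563547
[302.34189616 245.6634788 ] [292.5034627  249.66636571]
[233.81802354 273.54325393] [244.55284105 269.17566222]
glass ends scene 242.5 270.0 296.6666666666667 248.0
0.064 [243.59046266 269.57887225] [293.39682984 249.29166085]
0.066 [242.79750371 269.92920207] [294.12926676 248.96701781]
0.068 [242.00353445 270.27997824] [294.86080694 248.64277224]
```

```bash
python3 -c "
from h import *
step([.5905,-.0225,.12],[180,0,87.7])"
```

```text
frac 1.0 row [0.0, -0.27, 0.605, 0.009, -0.005, 0.002] rows~ 2.0 t 12.3 p [ 0.6301 -0.0245  0.2112] [179.44  -0.27  87.82] j [  15.   17.   -7.   -0.  -66. -108.] F [-0.   0.1  0.1] op 0.0596
```

Request:
drive_tool(moves=[[0, -0.27, 0.6, 0.01, 0, 0], [0, -0.27, 0.6, 0.01, 0, 0], [0, -0.27, 0.6, 0.01, 0, 0], [0, -0.27, 0.6, 0.01, 0, 0]])

```text
clock: 12.7
tool_pos: [0.5892, -0.0228, 0.1205]
orientation: [-179.9, -0.2, 87.9]
force: [0.5, -0.1, 1.7]
opening: 0.0595
```

```bash
python3 -c "
from h import *
step([.5905,-.0225,.0365],[180,0,87.7])"
```

```text
frac 1.0 row [-0.0, 0.01, 0.56, -0.002, -0.004, 0.003] rows~ 1.7 t 12.7 p [ 0.5892 -0.0228  0.1205] [-179.86   -0.22   87.86] j [  17.   18.  -18.   -0.  -54. -109.] F [ 0.5 -0.1  1.7] op 0.0595
```

Request:
drive_tool(moves=[[0, 0.01, 0.2, 0, 0, 0], [0, 0.01, 0.35, 0, 0, 0], [0, 0.01, 0.48, 0, 0, 0], [0, 0.01, 0.55, 0, 0, 0], [0, 0.01, 0.56, 0, 0, 0], [0, 0.01, 0.56, 0, 0, 0]])

```text
clock: 13.3
tool_pos: [0.5914, -0.0223, 0.0375]
orientation: [-179.9, -0.2, 87.9]
force: [-0.3, -0.7, -0.4]
opening: 0.0595
```

```bash
python3 -c "
from h import *
step([.5905,-.0225,.0365],[180,0,87.7])"
```

```text
frac 1.0 row [-0.002, -0.006, 0.007, -0.001, -0.004, 0.003] rows~ 0.0 t 13.3 p [ 0.5914 -0.0223  0.0375] [-179.94   -0.23   87.89] j [  17.   23.  -23.   -0.  -44. -108.] F [-0.3 -0.7 -0.4] op 0.0595
```

Request:
drive_tool(moves=[[0, -0.006, 0, 0, 0, 0], [0, -0.006, 0, 0, 0, 0], [0, -0.006, 0, 0, 0, 0], [0, -0.006, 0, 0, 0, 0], [0, -0.006, 0, 0, 0, 0], [0, -0.006, 0, 0, 0, 0]], fingers=-1)

```text
clock: 13.9
tool_pos: [0.5906, -0.0231, 0.0379]
orientation: [-179.9, -0.2, 87.9]
force: [-0.8, -4.4, 2.6]
opening: 0.0233
```

Request:
drive_tool(moves=[[0, 0, -0.05, 0, 0, 0], [0, 0, -0.15, 0, 0, 0], [0, 0, -0.4, 0, 0, 0], [0, 0, -0.7, 0, 0, 0], [0, 0, -0.99, 0, 0, 0], [0, 0, -0.99, 0, 0, 0]])

```text
clock: 14.5
tool_pos: [0.5943, -0.0232, 0.1937]
orientation: [179.4, -0.3, 88.0]
force: [1.3, -0.1, -0.6]
opening: 0.023
```

```bash
python3 -c "
from h import *
snap('wrist','w_t');snap('scene','s_t')
step([.5955,.287,.25],[180,0,-91.5],180)"
```

```text
frac 0.33 row [0.683, -0.015, -0.134, 0.0, 0.0, -0.99] rows~ 6.9 t 14.6 p [ 0.591  -0.0232  0.1878] [179.92  -0.24  87.9 ] j [  17.   14.  -13.   -0.  -62. -109.] F [-0.4 -0.6 -1.6] op 0.0228
```

View pics/w_t.png

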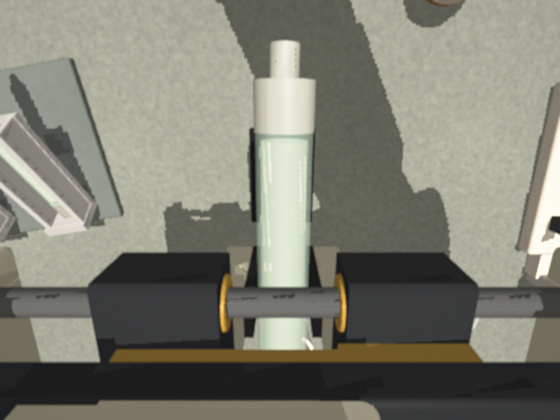

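View pics/s_t.png

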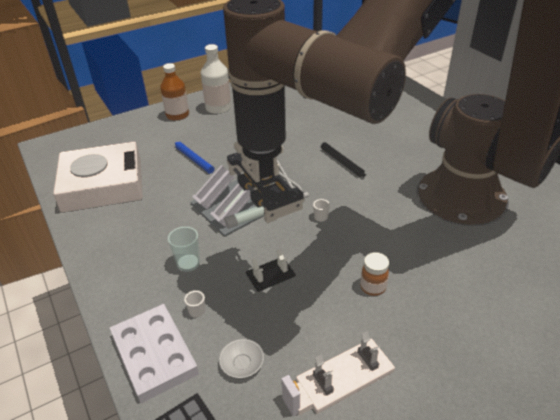

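Request:
drive_tool(moves=[[0.68, -0.02, -0.3, 0, 0, -0.99], [0.68, -0.02, -0.3, 0, 0, -0.99], [0.68, -0.02, -0.3, 0, 0, -0.99], [0.68, -0.02, -0.3, 0, 0, -0.99], [0.68, -0.02, -0.3, 0, 0, -0.99], [0.68, -0.02, -0.3, 0, 0, -0.99], [0.68, -0.02, -0.3, 0, 0, -0.99]])

```text
clock: 15.3
tool_pos: [0.5906, 0.0786, 0.2311]
orientation: [179.9, -0.2, 147.6]
force: [-1.6, -1.1, -0.7]
opening: 0.0233
```

```bash
python3 -c "
from h import *
step([.5955,.287,.25],[180,0,-91.5],120.6)"
```

```text
frac 0.493 row [0.353, 0.587, -0.06, 0.0, 0.0, -0.99] rows~ 6.9 t 15.3 p [0.5906 0.0786 0.2311] [179.9   -0.19 147.65] j [ 26.  13.  -9.  -0. -68. -58.] F [-1.6 -1.1 -0.7] op 0.0233
```

Request:
drive_tool(moves=[[0.35, 0.59, -0.06, 0, 0, -0.99], [0.35, 0.59, -0.06, 0, 0, -0.99], [0.35, 0.59, -0.06, 0, 0, -0.99], [0.35, 0.59, -0.06, 0, 0, -0.99], [0.35, 0.59, -0.06, 0, 0, -0.99], [0.35, 0.59, -0.06, 0, 0, -0.99], [0.35, 0.59, -0.06, 0, 0, -0.99]])

```text
clock: 16.0
tool_pos: [0.5926, 0.1813, 0.2383]
orientation: [179.8, -0.2, -152.6]
force: [0.1, 0.2, -0.6]
opening: 0.0229
```

```bash
python3 -c "
from h import *
step([.5955,.287,.22],[180,0,-91.5])"
```

```text
frac 0.972 row [-0.332, 0.599, 0.119, 0.005, -0.001, -0.99] rows~ 6.9 t 16.0 p [0.5926 0.1813 0.2383] [ 179.77   -0.22 -152.59] j [ 35.  15.  -5.  -0. -70.  -7.] F [ 0.1  0.2 -0.6] op 0.0229
```

Request:
drive_tool(moves=[[-0.33, 0.6, 0.12, 0, 0, -0.99], [-0.33, 0.6, 0.12, 0, 0, -0.99], [-0.33, 0.6, 0.12, 0, 0, -0.99], [-0.33, 0.6, 0.12, 0, 0, -0.99], [-0.33, 0.6, 0.12, 0, 0, -0.99], [-0.33, 0.6, 0.12, 0, 0, -0.99], [-0.33, 0.6, 0.12, 0, 0, -0.99]])

```text
clock: 16.7
tool_pos: [0.5941, 0.2837, 0.2181]
orientation: [179.5, -0.0, -92.8]
force: [0.8, -0.6, -1.8]
opening: 0.0232
```

```bash
python3 -c "
from h import *
step([.5955,.287,.16],[180,0,-91.5])"
```

```text
frac 1.0 row [-0.023, -0.012, 0.387, 0.008, -0.001, -0.022] rows~ 1.2 t 16.7 p [0.5941 0.2837 0.2181] [ 1.7951e+02 -5.0000e-02 -9.2850e+01] j [ 42.  20.  -2.  -0. -69.  45.] F [ 0.8 -0.6 -1.8] op 0.0232
```

Request:
drive_tool(moves=[[-0.02, -0.01, 0.39, 0.01, 0, -0.02], [-0.02, -0.01, 0.39, 0.01, 0, -0.02], [-0.02, -0.01, 0.39, 0.01, 0, -0.02], [-0.02, -0.01, 0.39, 0.01, 0, -0.02]])

```text
clock: 17.1
tool_pos: [0.5956, 0.2866, 0.16]
orientation: [-179.9, -0.1, -91.7]
force: [-0.3, 0.4, -0.0]
opening: 0.0231
```

```bash
python3 -c "
from h import *
snap('wrist','w_u');snap('scene','s_u')
crop('s_u',240,220,420,420,3.9,'c17')
step([.5955,.287,.12],[180,0,-91.6])"
```

```text
frac 1.0 row [0.001, 0.005, 0.275, -0.004, 0.0, -0.001] rows~ 0.8 t 17.2 p [0.5961 0.2871 0.1612] [-1.7978e+02  2.0000e-02 -9.1660e+01] j [ 43.  22.  -6.   0. -62.  46.] F [-0.3  0.3 -0.4] op 0.0236
```

View pics/w_u.png

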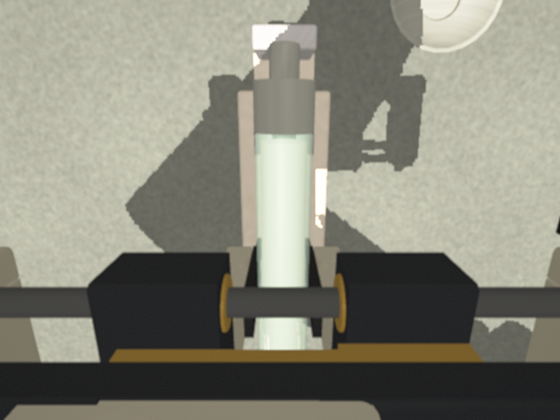

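View pics/c17.png

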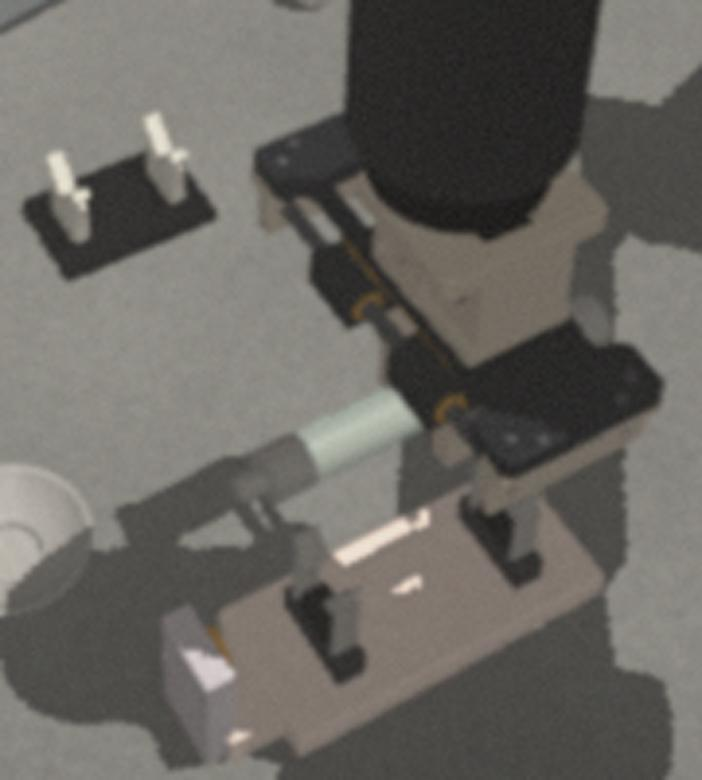

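```bash
python3 - <<'E'
from fit import *
W=load('w_u'); crop('w_u',225,10,345,150,4.2,'c18')
x=[.5955,.287,np.radians(178.4)];c,s=np.cos(x[2]),np.sin(x[2])
def h(l): return [x[0]+c*l[0]-s*l[1],x[1]+s*l[0]+c*l[1],l[2]]
im=cv2.imread('pics/c18.png')
def dot(l,col):
    q=proj(W,h(l)); cv2.circle(im,tuple(int(a) for a in (q-[225,10])*4.2),3,col,-1)
for l in [(-.09,-.04,.018),(-.09,.04,.018),(-.114,0,.07),(-.114,.02,.07),(-.114,-.02,.07)]: dot(l,(255,0,0))
m=np.array([.5961,.2871,.1612+.0175])
u=np.array([c,s,0]);v=np.array([-s,c,0]);w=np.array([0,0,1.])
for d,r in((-.102,.006),(-.088,.012),(-.066,.012)):
  pts=[(proj(W,m+d*u+r*(np.cos(q)*v+np.sin(q)*w))-[225,10])*4.2 for q in np.linspace(0,6.28,40)]
  cv2.polylines(im,[np.int32(pts)],True,(0,0,255),1)
cv2.imwrite('pics/c18.png',im)
E
```

```text
(no output)
```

View pics/c18.png

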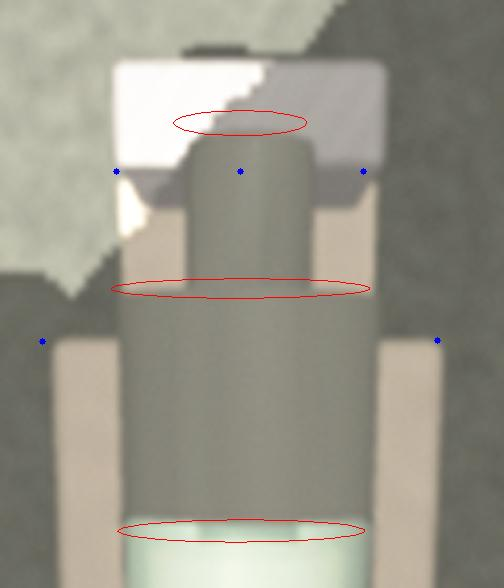

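Request:
drive_tool(moves=[[0, 0, 0.15, 0, 0, 0], [0, 0, 0.3, 0, 0, 0], [0, 0, 0.45, 0, 0, 0], [0, 0, 0.55, 0, 0, 0], [0, 0, 0.61, 0, 0, 0], [0, 0, 0.61, 0, 0, 0]])

```text
clock: 17.8
tool_pos: [0.5963, 0.2869, 0.0692]
orientation: [-179.8, -0.0, -91.7]
force: [-0.6, 0.1, -1.4]
opening: 0.0229
```

```bash
python3 - <<'E'
from fit import *
snap('wrist','w_v');snap('scene','s_v')
crop('s_v',240,260,420,420,4.3,'c17')
step([.5955,.287,.0635],[180,0,-91.6])
W=load('w_v'); crop('w_v',225,10,345,150,4.2,'c18')
x=[.5955,.287,np.radians(178.4)];c,s=np.cos(x[2]),np.sin(x[2])
def h(l): return [x[0]+c*l[0]-s*l[1],x[1]+s*l[0]+c*l[1],l[2]]
im=cv2.imread('pics/c18.png')
def dot(l,col):
    q=proj(W,h(l)); cv2.circle(im,tuple(int(a) for a in (q-[225,10])*4.2),3,col,-1)
for l in [(-.114,0,.07),(-.114,.02,.07),(-.114,-.02,.07)]+[(a,b,.085) for a in(-.045,-.059) for b in (-.019,.019)]: dot(l,(255,0,0))
o=sensors.get_obs()['tool_pos']
m=o+[0,0,.0171]
u=np.array([c,s,0]);v=np.array([-s,c,0]);w=np.array([0,0,1.])
for d,r in((-.102,.006),(-.088,.012)):
  pts=[(proj(W,m+d*u+r*(np.cos(q)*v+np.sin(q)*w))-[225,10])*4.2 for q in np.linspace(0,6.28,40)]
  cv2.polylines(im,[np.int32(pts)],True,(0,0,255),1)
cv2.imwrite('pics/c18.png',im)
E
```

```text
frac 1.0 row [0.003, 0.011, 0.048, -0.005, 0.001, -0.001] rows~ 0.1 t 17.9 p [0.5971 0.2875 0.0707] [-1.7972e+02  6.0000e-02 -9.1650e+01] j [ 43.  27. -12.   0. -51.  46.] F [-0.2 -0.1 -1.3] op 0.0229
```

View pics/c18.png

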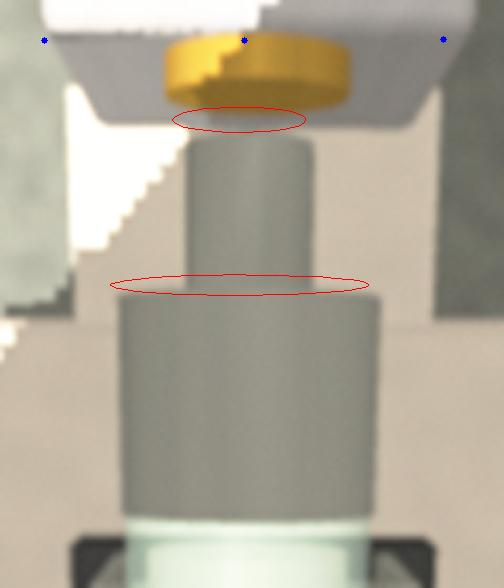

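View pics/c17.png

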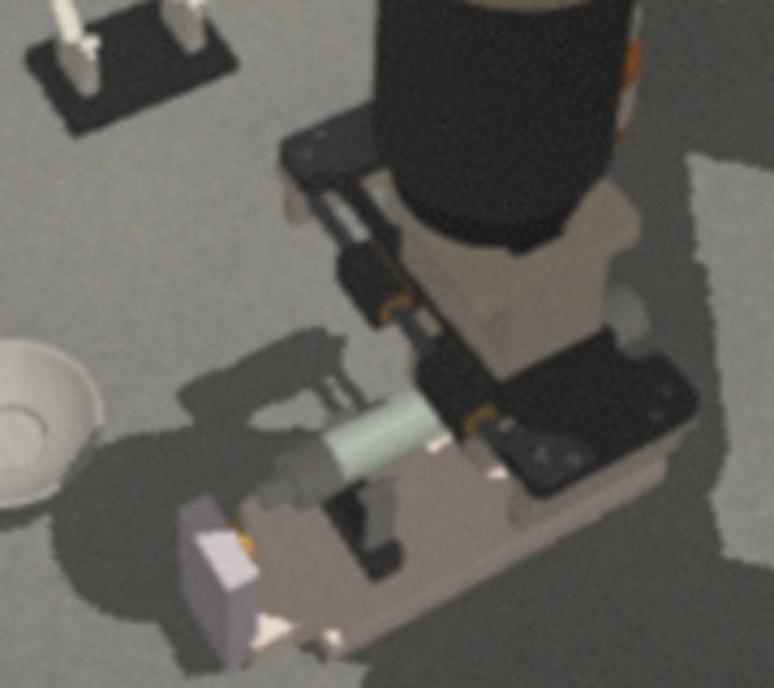

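```bash
python3 - <<'E'
from fit import *
W=load('w_v'); f=lambda u,v,z: onz(W,225+u/4.2,10+v/4.2,z)
for z in (.097,.099,.101): print('shoulder',f(250,291,z)[:2],'tip',f(250,137,z-.006)[:2])
print('port',f(258,36,.07)[:2],'base step',f(258,320,.018)[:2])
# flat cap/glass boundary
print('glass',f(250,515,.099)[:2])
E
```

```text
shoulder [0.68398124 0.28414071] tip [0.69716881 0.28373555]
shoulder [0.68384225 0.28415762] tip [0.69684305 0.28375764]
shoulder [0.68370326 0.28417453] tip [0.69651729 0.28377973]
port [0.70977741 0.28244682] base step [0.6856196  0.28245531]
glass [0.66502957 0.28467975]
```

Request:
drive_tool(moves=[[0.003, 0, 0.015, 0, 0, 0], [0.003, 0, 0.03, 0, 0, 0], [0.003, 0, 0.045, 0, 0, 0], [0.003, 0, 0.055, 0, 0, 0], [0.003, 0, 0.055, 0, 0, 0]])

```text
clock: 18.4
tool_pos: [0.5971, 0.2869, 0.0623]
orientation: [-179.7, 0.0, -91.7]
force: [-0.4, -0.2, -1.0]
opening: 0.0236
```

Request:
drive_tool(moves=[[0, 0, 0.007, 0, 0, 0], [0, 0, 0.014, 0, 0, 0], [0, 0, 0.014, 0, 0, 0]])

```text
clock: 18.7
tool_pos: [0.5975, 0.2864, 0.0614]
orientation: [-179.7, 0.0, -91.6]
force: [-1.7, -3.8, 6.2]
opening: 0.023
```

Request:
drive_tool(moves=[[0.003, 0, 0.007, 0, 0, 0], [0.003, 0, 0.014, 0, 0, 0], [0.003, 0, 0.014, 0, 0, 0]])

```text
clock: 19.0
tool_pos: [0.5979, 0.2858, 0.0606]
orientation: [-179.6, 0.0, -91.6]
force: [-3.2, -3.3, 8.9]
opening: 0.023
```

Request:
drive_tool(moves=[[0.003, 0, 0.007, 0, 0, 0], [0.003, 0, 0.014, 0, 0, 0], [0.003, 0, 0.014, 0, 0, 0]])

```text
clock: 19.3
tool_pos: [0.5985, 0.286, 0.0602]
orientation: [-179.5, 0.1, -91.6]
force: [-4.0, -1.1, 11.8]
opening: 0.0228
```

Request:
drive_tool(moves=[[0, 0.01, 0.01, -0.01, 0, 0], [0, 0.01, 0.018, -0.01, 0, 0], [0, 0.01, 0.018, -0.01, 0, 0]])

```text
clock: 19.6
tool_pos: [0.5984, 0.2863, 0.0598]
orientation: [-179.9, 0.1, -91.5]
force: [-2.3, -2.8, 12.9]
opening: 0.0228
```

Request:
drive_tool(moves=[[0.002, 0.01, 0.015, 0, 0, 0], [0.002, 0.01, 0.025, 0, 0, 0], [0.002, 0.01, 0.03, 0, 0, 0], [0.002, 0.01, 0.03, 0, 0, 0]])

```text
clock: 20.0
tool_pos: [0.599, 0.2868, 0.0587]
orientation: [-179.7, 0.2, -91.4]
force: [-1.2, -2.6, 18.7]
opening: 0.023
```

```bash
python3 - <<'E'
from fit import *
snap('wrist','w_x');snap('scene','s_x')
crop('s_x',240,260,420,420,4.3,'c17')
step([.597,.2865,.043],[180,0,-91.6])
crop('w_x',205,10,365,250,2.5,'c18')
E
```

```text
frac 1.0 row [0.003, 0.014, 0.105, -0.005, 0.004, 0.003] rows~ 0.3 t 20.1 p [0.599  0.2868 0.0587] [-179.68    0.24  -91.44] j [ 42.  27. -12.   0. -50.  46.] F [-1.9 -2.9 17. ] op 0.0232
```

View pics/c18.png

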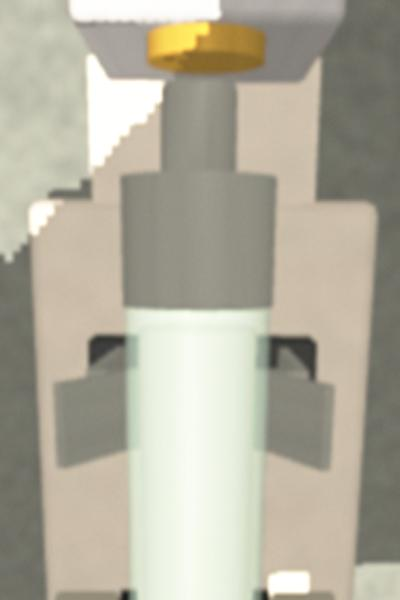

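View pics/c17.png

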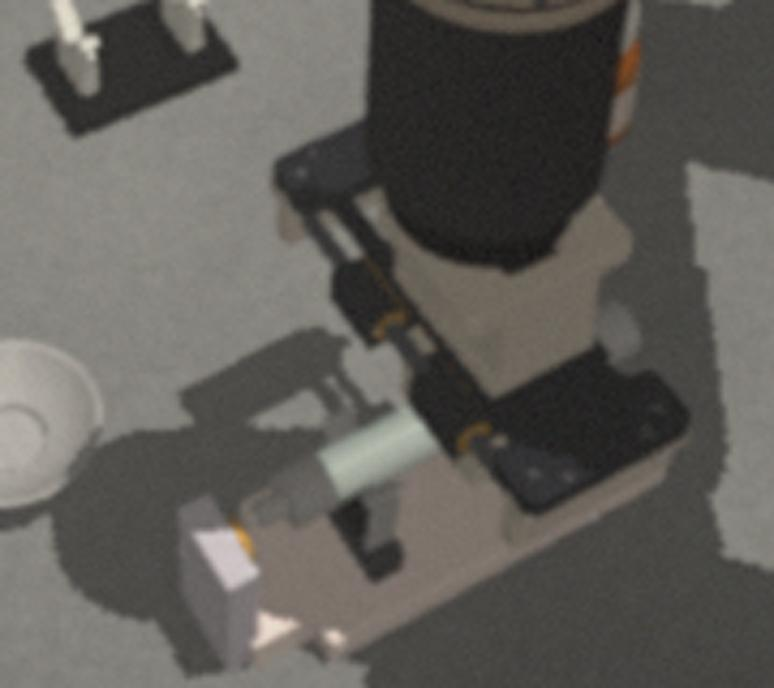

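```bash
python3 - <<'E'
from fit import *
W=load('w_x'); f=lambda u,v,z: onz(W,205+u/2.5,10+v/2.5,z)
print('shoulder',f(198,174,.088)[:2],'port',f(205,25,.07)[:2],'step',f(205,203,.018)[:2], 'clip tips',f(60,383,.085)[:2],f(60,467,.085)[:2],f(330,383,.085),f(330,467,.085))
E
```

```text
shoulder [0.6864412  0.28439428] port [0.70972044 0.28271444] step [0.68527651 0.28277062] clip tips [0.65605326 0.30706706] [0.64225122 0.30804743] [0.65499198 0.26417485 0.085     ] [0.64117509 0.26388564 0.085     ]
```

Request:
drive_tool(moves=[[0.002, 0.015, -0.015, -0.006, 0.004, 0.003], [0.002, 0.015, -0.03, -0.006, 0.004, 0.003], [0.002, 0.015, -0.03, -0.006, 0.004, 0.003], [0.002, 0.015, -0.03, -0.006, 0.004, 0.003]])

```text
clock: 20.5
tool_pos: [0.5965, 0.2866, 0.0626]
orientation: [179.9, -0.0, -91.6]
force: [0.6, 0.2, -1.4]
opening: 0.0229
```

```bash
python3 - <<'E'
from fit import *
s=snap('wrist','w_y')
step([.597,.2865,.043],[180,0,-91.6])
crop('w_y',205,10,365,250,2.5,'c18')
E
```

```text
frac 1.0 row [-0.0, -0.004, 0.13, 0.001, -0.0, -0.0] rows~ 0.4 t 20.55 p [0.5964 0.2865 0.0625] [ 1.7992e+02 -2.0000e-02 -9.1620e+01] j [ 42.  27. -12.  -0. -51.  46.] F [-0.5  0.6 -1.2] op 0.0232
```

View pics/c18.png

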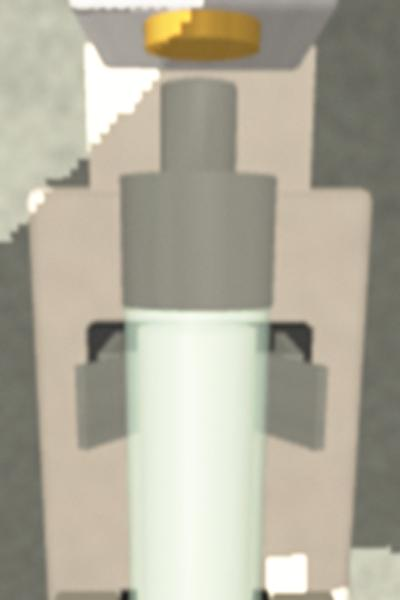

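Request:
drive_tool(moves=[[0.003, 0, 0.02, 0, 0, 0], [0.003, 0.004, 0.035, 0, 0, 0], [0.003, 0.008, 0.045, -0.003, 0, 0], [0.003, 0.012, 0.055, -0.005, 0, 0], [0.003, 0.012, 0.062, -0.005, 0, 0], [0.003, 0.012, 0.068, -0.005, 0, 0], [0.003, 0.012, 0.068, -0.005, 0, 0]])

```text
clock: 21.25
tool_pos: [0.5972, 0.2868, 0.0552]
orientation: [179.9, 0.1, -91.5]
force: [1.9, -2.8, 14.9]
opening: 0.0229
```

Request:
drive_tool(moves=[[0.001, 0.008, 0.025, -0.004, 0, 0], [0.001, 0.01, 0.033, -0.005, 0, 0], [0.001, 0.01, 0.038, -0.005, 0, 0], [0.001, 0.01, 0.043, -0.005, 0, 0], [0.001, 0.01, 0.043, -0.005, 0, 0]])

```text
clock: 21.75
tool_pos: [0.5967, 0.2866, 0.0494]
orientation: [179.7, 0.1, -91.5]
force: [1.8, -1.6, 4.5]
opening: 0.0229
```

```bash
python3 - <<'E'
from fit import *
s=snap('wrist','w_z');snap('scene','s_z')
crop('s_z',240,260,420,420,4.3,'c17')
step([.597,.2865,.043],[180,0,-91.6])
crop('w_z',205,10,365,250,2.5,'c18')
E
```

```text
frac 1.0 row [0.001, -0.003, 0.042, 0.005, 0.002, 0.001] rows~ 0.1 t 21.85 p [0.5966 0.2867 0.0492] [ 1.797e+02  1.100e-01 -9.154e+01] j [ 42.  28. -12.  -0. -50.  46.] F [ 3.5 -2.   3.6] op 0.0233
```

View pics/c18.png

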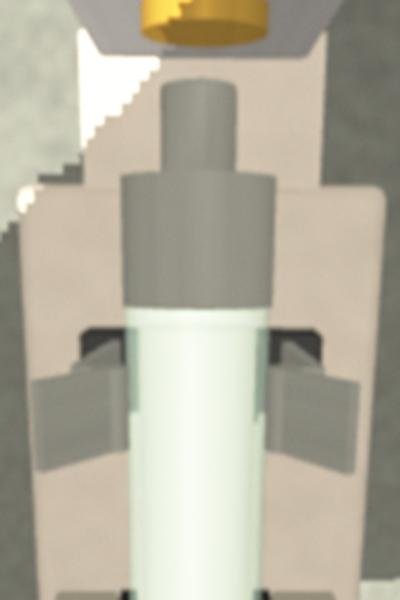

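View pics/c17.png

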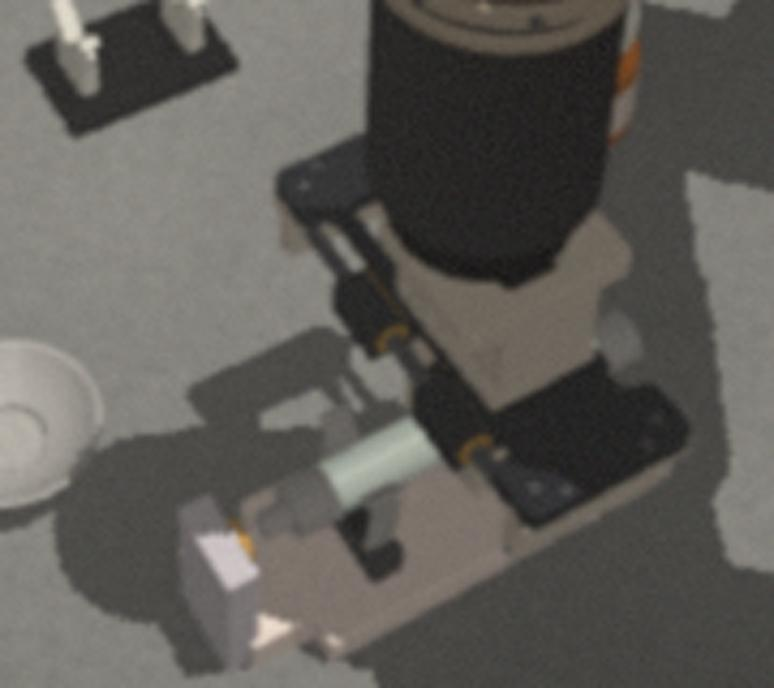

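Request:
drive_tool(moves=[[0, 0.002, 0.012, 0.005, 0, 0], [0, 0.002, 0.022, 0.005, 0, 0], [0, 0.002, 0.032, 0.005, 0, 0], [0, 0.002, 0.04, 0.005, 0, 0], [0, 0.002, 0.04, 0.005, 0, 0]])

```text
clock: 22.35
tool_pos: [0.5953, 0.2863, 0.0429]
orientation: [179.9, 0.0, -91.5]
force: [-2.6, -2.6, 4.4]
opening: 0.0231
```

```bash
python3 - <<'E'
from fit import *
s=snap('wrist','w_a1');snap('scene','s_a1')
crop('s_a1',240,260,420,420,4.3,'c17')
step([.597,.2865,.043],[180,0,-91.6])
crop('w_a1',205,10,365,250,2.5,'c18')
E
```

```text
frac 1.0 row [-0.002, -0.011, -0.001, 0.002, 0.001, 0.001] rows~ 0.0 t 22.45 p [0.5953 0.2863 0.0429] [ 1.7991e+02  5.0000e-02 -9.1540e+01] j [ 43.  28. -13.  -0. -49.  46.] F [-3.9 -2.6  3.5] op 0.0235
```

View pics/c18.png

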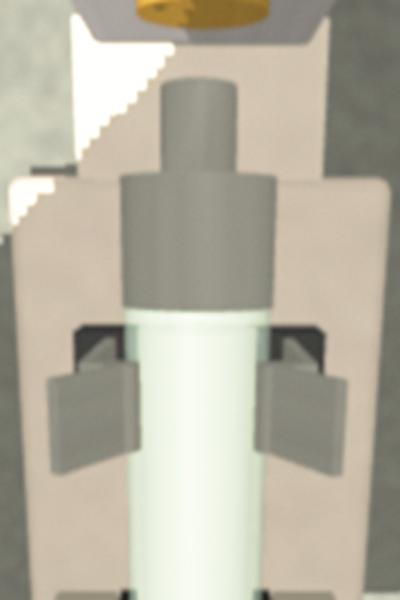

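```bash
python3 - <<'E'
from fit import *
W=load('w_a1'); f=lambda u,v,z: onz(W,205+u/2.5,10+v/2.5,z)
sh=f(198,174,.072);st=f(205,178,.018);a=f(50,380,.085);b=f(50,473,.085);c=f(347,380,.085);d=f(345,473,.085)
print('shoulder',sh[:2],'step',st[:2],'clip',a[:2],b[:2],c[:2],d[:2], 'mid tube',sh[0]-.088,'holder from step',st[0]-.09,'from clip',(a+b+c+d)[0]/4-.052)
E
```

```text
shoulder [0.68289698 0.28386688] step [0.68554788 0.28212034] clip [0.65572888 0.3052393 ] [0.64229163 0.30627779] [0.65461439 0.2638903 ] [0.64114805 0.26382289] mid tube 0.5948969810447272 holder from step 0.5955478837427159 from clip 0.5964457368282501
```

View pics/w_a1.png

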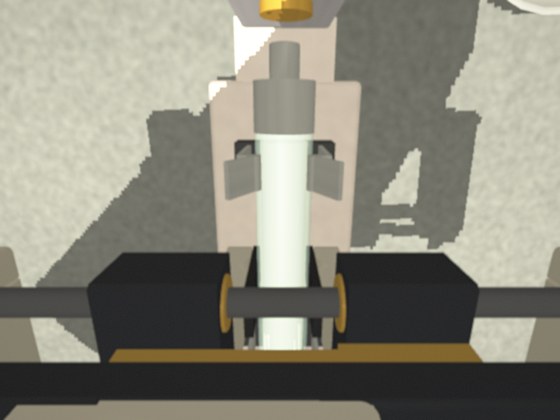

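Request:
drive_tool(moves=[[0, -0.006, 0.004, 0, 0, 0], [0, -0.012, 0.008, 0, 0, 0], [0, -0.012, 0.012, 0, 0, 0], [0, -0.012, 0.012, 0, 0, 0]])

```text
clock: 22.85
tool_pos: [0.5955, 0.2863, 0.0427]
orientation: [179.8, 0.0, -91.5]
force: [-14.1, -2.1, 20.5]
opening: 0.0233
```

Request:
drive_tool(moves=[[0, -0.01, -0.003, 0, 0, 0], [0, -0.018, -0.003, 0, 0, 0], [0, -0.018, -0.003, 0, 0, 0]])

```text
clock: 23.15
tool_pos: [0.5963, 0.286, 0.0428]
orientation: [179.6, -0.0, -91.5]
force: [-10.5, -1.1, 6.8]
opening: 0.0229
```

Request:
drive_tool(moves=[[0, -0.008, 0, 0.006, 0, 0], [0, -0.012, 0, 0.006, 0, 0], [0, 0, 0, 0.006, 0, 0]])

```text
clock: 23.45
tool_pos: [0.5962, 0.2861, 0.0429]
orientation: [180.0, -0.0, -91.5]
force: [3.0, -3.9, -0.0]
opening: 0.0232
```

```bash
python3 - <<'E'
from fit import *
s=snap('wrist','w_a2')
step([.597,.2865,.043],[180,0,-91.6])
crop('w_a2',205,10,365,250,2.5,'c18')
E
```

```text
frac 1.0 row [-0.003, -0.005, -0.001, -0.0, -0.001, 0.002] rows~ 0.0 t 23.5 p [0.5963 0.286  0.0429] [-1.7999e+02 -4.0000e-02 -9.1510e+01] j [ 43.  28. -13.   0. -48.  46.] F [-2.  -1.4  4. ] op 0.0233
```

View pics/c18.png

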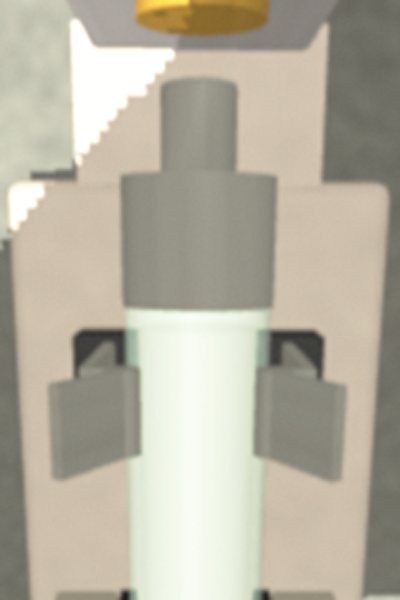

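Request:
drive_tool(moves=[[0, 0, 0, 0, 0, 0], [0, 0, 0, 0, 0, 0], [0, 0, 0, 0, 0, 0], [0, 0, 0, 0, 0, 0], [0, 0, 0, 0, 0, 0]], fingers=0.36)

```text
clock: 24.0
tool_pos: [0.5964, 0.2861, 0.0427]
orientation: [-180.0, -0.0, -91.5]
force: [0.5, 0.2, 0.0]
opening: 0.0568
```

Request:
drive_tool(moves=[[0, 0, -0.1, 0, 0, 0], [0, 0, -0.3, 0, 0, 0], [0, 0, -0.6, 0, 0, 0], [0, 0, -0.95, 0, 0, 0], [0, 0, -0.95, 0, 0, 0]])

```text
clock: 24.5
tool_pos: [0.6, 0.2882, 0.1948]
orientation: [-179.3, 0.4, -91.4]
force: [0.6, 0.5, -0.1]
opening: 0.0595
```

Request:
drive_tool(moves=[[0, 0.7, -0.3, 0, 0, 0], [0, 0.7, -0.3, 0, 0, 0], [0, 0.7, -0.3, 0, 0, 0], [0, 0.7, -0.3, 0, 0, 0]])

```text
clock: 24.9
tool_pos: [0.4937, 0.2913, 0.2419]
orientation: [-179.2, 0.6, -91.3]
force: [0.1, 0.1, -0.1]
opening: 0.0596
```

```bash
python3 - <<'E'
from fit import *
s=snap('wrist','w_f');s=snap('scene','s_f')
step([.597,.2865,.043],[180,0,-91.6])
crop('s_f',260,300,420,420,4.8,'c17')
E
```

```text
frac 0.752 row [0.017, -0.501, 0.99, -0.009, 0.006, 0.002] rows~ 3.3 t 25.0 p [0.4948 0.2908 0.2393] [-179.29    0.44  -91.4 ] j [ 50.  10. -12.   0. -67.  38.] F [-0.4  0.1 -0.5] op 0.0597
```

View pics/w_f.png

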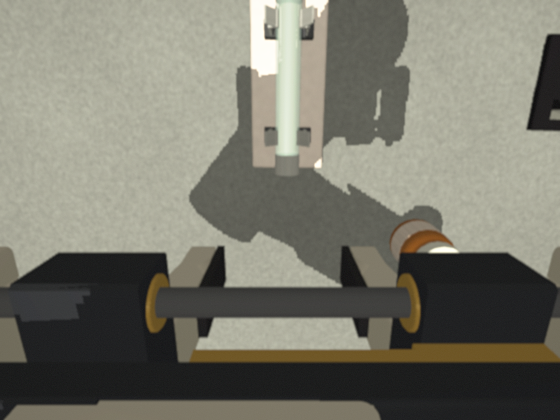

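View pics/c17.png

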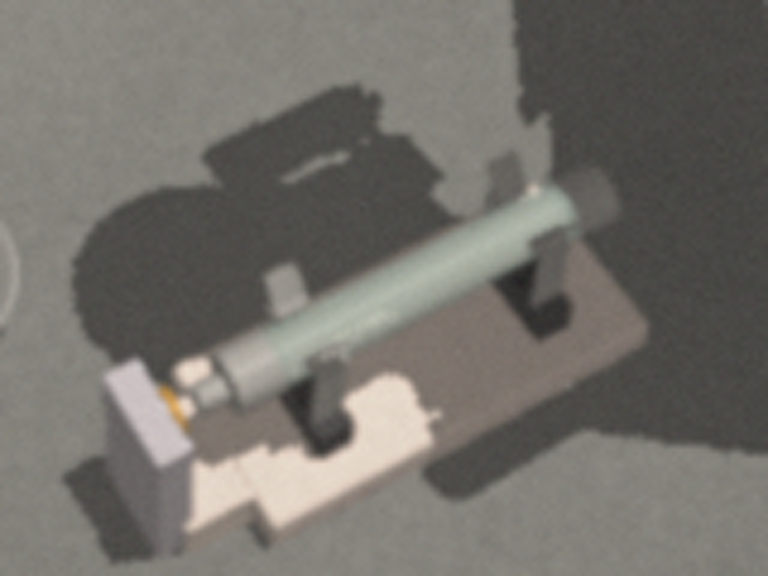

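```bash
python3 - <<'E'
from fit import *
W=load('w_f');S=load('s_f')
crop('w_f',240,0,340,190,4,'c18a')
im=cv2.imread('pics/c17.png'); x=[.596,.2868,np.radians(178.4)];c,s=np.cos(x[2]),np.sin(x[2])
u=np.array([c,s,0]);v=np.array([-s,c,0]);w=np.array([0,0,1.]);m=np.array([x[0],x[1],.06])
for d,r in((-.102,.006),(-.088,.012),(.088,.012)):
  pts=[(proj(S,m+d*u+r*(np.cos(q)*v+np.sin(q)*w))-[260,300])*4.8 for q in np.linspace(0,6.28,40)]
  cv2.polylines(im,[np.int32(pts)],True,(0,0,255),1)
for l in [(.09,-.04),(.09,.04),(-.09,.04)]:
  q=(proj(S,[x[0]+c*l[0]-s*l[1],x[1]+s*l[0]+c*l[1],.018])-[260,300])*4.8; cv2.circle(im,tuple(int(a) for a in q),3,(255,0,0),-1)
cv2.imwrite('pics/c19.png',im)
print('flat end',onz(W,287,174.5,.06),'base end',onz(W,287,166.5,.018))
E
```

```text
flat end [0.50604207 0.28874336 0.06      ] base end [0.50745193 0.28859907 0.018     ]
```

View pics/c19.png

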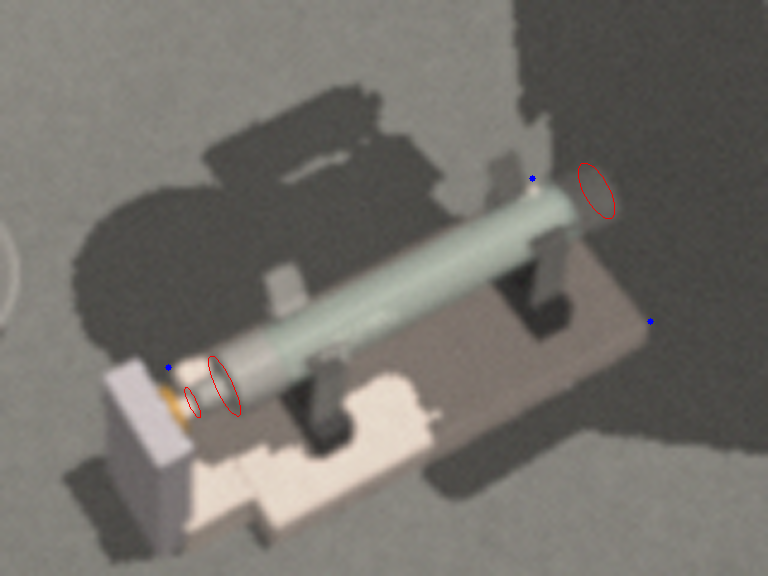

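View pics/c18a.png

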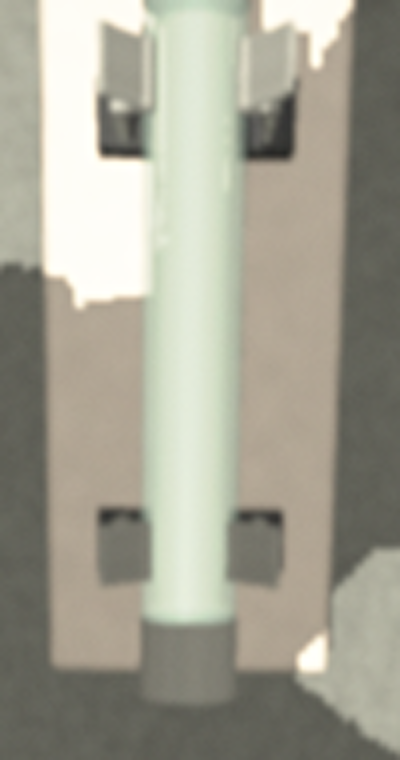

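```bash
python3 - <<'E'
from fit import *
W=load('w_f'); print(onz(W,287,176,.072)[0])
s=snap('scene','s_end');print(sensors.get_obs()['force'].round(1))
E
```

```text
0.5067897069995833
[ 0.5 -0.  -0.3]
```

View pics/s_end.png

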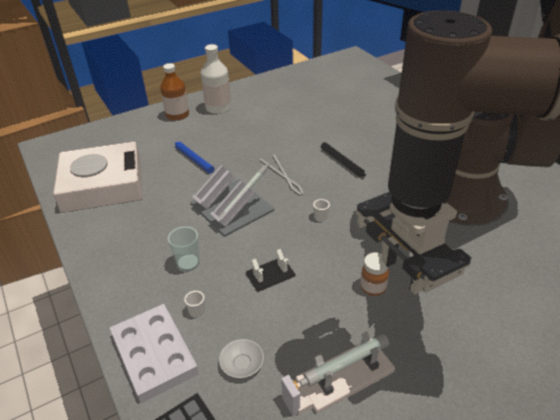

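```bash
python3 - <<'E'
from fit import *
W=load('w_f'); crop('w_f',255,110,325,190,8,'c20')
for u,v in ((264.5,130),(264.5,146),(310.5,130),(310.5,145.5)): print(onz(W,u,v,.083)[:2])
print('seat/tube',onz(W,287,176,.072)[:2], -np.array(W['R']).T@W['t'])
E
```

```text
[0.5526695 0.3087824]
[0.53798    0.30934337]
[0.55170139 0.26612284]
[0.53748363 0.26612638]
seat/tube [0.50678971 0.28876203] [0.57038714 0.28842953 0.40134552]
```

View pics/c20.png

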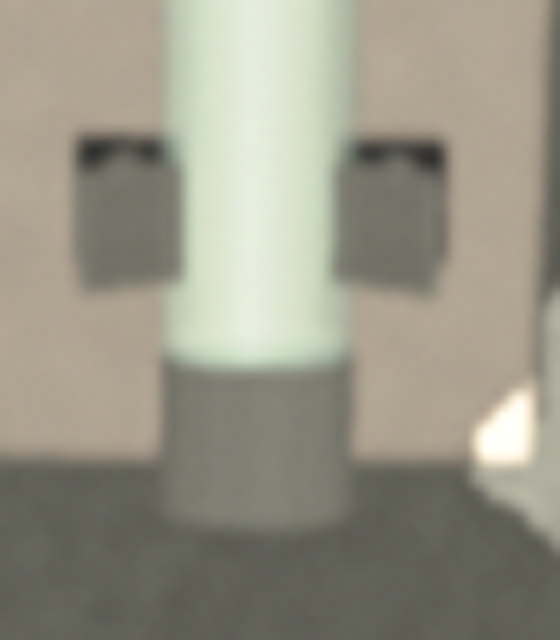

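```bash
python3 -c "
from h import *
print(ticket.close_job())"
```

```text
the job is handed in; nothing more can be done
None
```

The thick tube is now in the spring clips, nozzle towards the port block, and the job is handed in at about 25 s of the 72 s allowed. It first lay released in both V-grooves of the rest. I then gripped it afresh at its middle, turned it half round and pressed it down until it snapped.

**Seating:** the push rose to about 19 N, fell to about 4 N after the snap, then met a firm stop at the expected home height. In the last pictures both clips close over the tube. With the gripper open and clear, the force reading was about zero.

**Forces:** I briefly loaded the tube to about 15 N on the rest, and to about 20 N down with 14 N sideways at the seat while checking it was home and sliding it about 1 mm along. The wrist readings I saw stayed below 30 N.

**Checks that disagreed:**
- **Rack position:** the tube lay about 8 mm nearer the robot than the rack's data gave. I gripped it where the pictures showed it.
- **Centring on the clips:** at the nozzle end the tube read within about 1 mm of centre. At the flat end it read about 2 mm off, towards that end. Taken together it probably sits about 1 mm off centre towards the flat end, and I left it there.

In the last scene picture the slim tube and the other things appear unmoved, judged by eye.

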